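# Seat a sample tray against its stops and lock the retaining rod

## Task

Load the blue sample tray on the white loading stage: without lifting it, first push it straight down, lift plate and all, until it is flat on the steel deck, then slide it back squarely against the two rear brass pads, then sideways along them against the left brass pad. Finally take the steel rod from its rest and press it down, centred, past the orange sprung jaws until it sits fully home in both blue fork clips above the tray, leave the tray touching all its stops, and do not disturb the other things on the bench.

Things in the scene. Friction and masses are not known exactly. Their poses are not given: they have to be found in the camera images.
- stage: White loading stage with a steel deck, 150 x 236 mm, fixed to the bench. Origin on the bench top; x to the rear (away from the robot), y left, z up. Positions named 'stage' are in this frame, mm. Deck (primary face) at z = 20. The tray is home with its origin at stage (0, 0, 20) and its axes along the stage's.
- rear_stop (a point): Midpoint of the rear stop at deck height, stage (40, 0, 20): two brass pads centred at stage y = -40 and +40, 18 mm wide, facing the robot (-x) with faces at x = 40, from z = 20 to 46, on a dark rail. Sliding the tray takes about 2 to 6 N; if it binds on one pad, push nearer the end that hangs back.
- side_stop (a point): Side stop at deck height, stage (0, 60, 20): one brass pad at the left end, 18 mm wide, facing -y with its face at y = 60, from z = 20 to 46.
- rod_home (a point): Where the rod's centre ends, stage (0, -10, 61.5), rod along stage y. Two blue fork clips, centred 85 mm either side of it along y, 12 mm wide; slots at x = 0, 17 mm wide, open upwards, seat floor at z = 54.5. On the -x side a tall tine (straight to z = 80, flared to 90), on the +x side a short tine (to z = 60) and the sprung jaw.
- tray: Blue perforated tray, loose, 80 (x) x 120 (y) x 32 (z) mm, about 0.4 kg. Origin: centre of its underside. Floor 12 mm thick, walls 8 mm all round: an open trough 64 x 104 mm, 20 mm deep, where closed fingertips can press the floor or push a wall from inside. Starts level, 10 mm above the deck, 8 to 20 mm short of the side pad, 4 to 22 mm short of the rear pads, yaw up to 0.1 rad.
- lift_plate (a joint): Black lift plate, 60 x 80 mm, in the middle of the deck under the tray. 0 = up (top 10 mm above the deck), 0.010 m = flush with the deck. Stiff friction of about 10 N, no spring: it carries the tray, goes down when the tray is pushed down near its middle with 3 to 8 N, and stays down.
- rod: Steel retaining rod with red ends, loose, 14 mm diameter, 200 mm long, 0.24 kg. Origin at its centre, y along its length (either end may go left). Starts in the rod rest, its centre 42 mm above the bench; at home it passes 2.5 mm above the tray's walls, over the open trough.
- rod_rest: White rest fixed to the bench, left of the stage: base 60 x 150 x 8 mm, two posts at y = -60 and +60 mm, 14 mm wide, 45 mm tall, with open notches 17 mm wide, 10 mm deep. Origin on the bench; the rod lies along its y, free to be gripped at the middle (base 27 mm below it).
- jaw_left (a joint): Orange sprung jaw of the left clip (stage y = 75), hinged at stage x = 0, z = 40. Closed (0) its round nose, 10 mm across, centre at stage x = 9.5, z = 70.5, overhangs the slot. The rod pushes it outwards (+x, to about 0.15 rad) and it springs back to 0 over the rod. Both jaws together take about 5 to 15 N; the rod's weight is not enough.
- jaw_right (a joint): The same jaw of the right clip (stage y = -95).
- reagent_bottle: Bystander, leave alone: white bottle with a blue cap, 60 mm diameter, 150 mm tall, standing beyond the stage. Origin under its centre.
- amber_jar: Bystander, leave alone: amber jar with a black lid, 64 mm diameter, 85 mm tall, standing beyond the stage. Origin under its centre.
- beaker: Bystander, leave alone: glass beaker, 72 mm diameter, 90 mm tall, standing beyond the stage. Origin under its centre.
- petri_dish: Bystander, leave alone: flat pale dish, 90 mm diameter, 16 mm high, on the bench on the robot's side. Origin under its centre.
- blue_brush: Bystander, leave alone: blue brush lying on the bench, 170 mm long, on the robot's side. Origin under its centre.
- tube_rack: Bystander, leave alone: orange rack of capped tubes, 60 x 160 mm, 75 mm tall, right of the stage. Origin under its centre.
- tip_box: Bystander, leave alone: green box, 85 x 120 x 50 mm, on the left at the back. Origin under its centre.
Things that resemble listed ones, but are neither listed nor needed, are in the scene too. Of the things shaped like the rod, the steel one is meant.

How it is judged:
On the way, in this order (a step that is already met when the one before it is completed fails the run):
1. tray pushed down flat on the deck (z of tray in the frame of stage below 0.0215 m and angle between tray's own z axis and vertical below 0.03 rad), for 0.2 s.
2. tray flat and squarely against both rear pads (all of step 1 and x of tray in the frame of stage between -0.002 and 0.002 m and angle between the y axis of tray and the y axis of stage, either way round below 0.025 rad), for 0.2 s.
3. tray flat, against the rear pads and the left side pad (all of step 2 and y of tray in the frame of stage between -0.002 and 0.002 m), for 0.2 s.
4. rod home in both fork clips with the jaws closed over it (z of rod in the frame of stage between 0.0595 and 0.064 m and x of rod in the frame of stage between -0.003 and 0.003 m and y of rod in the frame of stage between -0.02 and 0 m and angle between the y axis of rod and the y axis of stage, either way round below 0.04 rad and value of joint each of jaw_left, jaw_right below 0.06 rad), for 0.2 s.
At the end, for the whole second after the job is handed in: Tray flat on the deck (1.5 mm), within 2 mm of the rear and left pads, square within 0.025 rad; rod on both fork seats (height 2.5 mm, across 3 mm, along 10 mm, 0.04 rad) with both jaws closed over it (below 0.06 rad); tray and rod at rest (all of step 3 and all of step 4 and linear speed of each of tray, rod below 0.01 m/s); the robot touches nothing.
It fails at once if the tray is lifted (more than 10 mm above its starting height) (z of tray in the frame of stage above 0.04 m).
It fails at once if a bystander is pushed more than 30 mm or tipped over (distance of any of reagent_bottle, amber_jar, beaker, petri_dish, blue_brush, tube_rack, tip_box from where it was at the start of the episode above 0.03 m or angle between any of reagent_bottle, amber_jar, beaker, petri_dish, tube_rack, tip_box's own z axis and vertical above 0.5 rad).
It also fails if it takes over 66 s, if anything falls off the work surface, if the arm or the gripper's body presses on something with over 40 N, if the wrist force passes 120 N, or if a joint passes its speed limit or range.

## Robot

A 6-joint arm with a two-finger parallel gripper is mounted at the origin on the work surface. World frame = base frame: x ahead of the robot, y to its left, z up, the work surface at z = 0. Lengths are in m, angles in rad, forces in N, time in s.
With the tool pointing down it reaches from about 0.35 to 0.975 m from the base axis. Payload 4.9 kg.
Tool frame: the origin (TCP) lies at the very end of the fingers, on their centre line; the grasp point (between the pads) lies 19 mm behind it; z points along the fingers, x is the direction in which the jaws open and shut, and the axes are right-handed (so a half turn about z gives the same grasp; the last joint's range is limited). The gripper opens to 85 mm and grips with 20 to 120 N. Pads are 22 mm wide; open, the fingers measure 114 mm over their backs; the gripper's body (76 mm by 85 mm) begins 54 mm behind the grasp point. The pads swing forward as they close: fully open they stand 13 mm farther back than shut.
Start: joints at [-1.429, 0.053, 1.613, -0, 1.476, -0.119], TCP at [0.161, -0.604, 0.231] pointing down, gripper open.
Joint ranges: [-3.01, 3.01], [-1.01, 2.22], [0.06, 2.58], [-1.02, 4.17], [0.09, 2.62], [-3.14, 3.14]. Speed limits (rad/s): [2.57, 2.57, 3.14, 3.14, 3.14, 3.14].

## Interface

Orientations are given as a rotation vector (axis times angle).
In Python, from station import ctrl, get_image, calibration, job gives the robot as it stands.
- The arm moves only by the tool jog_arm, never from a script. Its argument "deltas" is a list of rows, each a list of 3 entries, a list of its own where there are three numbers: the turn, a rotation vector about the tool's x, y, z in degrees, then the shift along the tool's x, y, z in m, then the finger opening in m, from 0 to 0.0854. In form: [[[ax, ay, az], [tx, ty, tz], gripper], ...]. A call has 1 to 12 rows; each row is the pose to reach, as a shift and turn from the pose commanded when the call began, along the tool's axes at that moment; what a row does not reach only later rows make up. A row lasts 1/12 s, in which the tool goes at most 41.7 mm and 7.16 degrees, less where a joint would pass 70% of its speed; a pose out of reach is approached as far as the arm can. A call with a gripper value outside its range is refused whole. The fingers move at their own pace and stop on an object; "squeeze" is the grip in N (left out, the last holds). Time passes only in rows, so rows that repeat a pose let the fingers close. It gives the time, the measured TCP pose, the force and the opening at its end, in the units of the state.
- ctrl.get_obs(): the state, without advancing time (a new reading comes with each control period).
- get_image(name): name is "side" or "top"; returns the picture (420x560x3 uint8, red, green, blue); there is no depth.
- calibration(name): a dict with "mtx" (3x3 intrinsics, pixels), "origin" and "rotation" of the camera in the world. Camera axes: x right, y up, looking along -z (the intrinsics and any distortion apply to the point x, -y, -z); pixel columns grow to the right and rows downward; lengths in m; the calibration is good to about 2 mm. A picture is of the moment at which its call begins. calibration takes no time and is no camera call.
- job.finish_job(): hands the job in, once; it reports no verdict.
The state is a dict: "t": time; "q": joint angles; "dq": joint speeds; "effort": joint torques, N m; "tool_pos": TCP position; "tool_rot": TCP orientation; "contact_force": force on the tool from outside, world axes, zero at the start; "wrist_torque": the same for the moment, N m; "opening": finger opening in m.
Only numpy, scipy, OpenCV 4.12 (cv2) and the standard library are available. Lean on these libraries where they do the work, as an engineer would, in place of code of your own. Each camera call takes 0.05 s, during which the arm holds its last target.

## Working session

There is one attempt and no reset: what is moved stays moved. The work goes in short steps, Python scripts to look and compute and a tool call to move; the robot and the scene stay as the last step left them, time stands still between calls to the robot, and variables do not carry over. Pictures are saved under pics/ and viewed, and the job is handed in when it is done.

Besides the shell and the picture viewer there is one more tool, called after "Emit:" as name(argument=value, ...), one argument or row to a line, values as JSON. jog_arm: Moves the arm, as the interface text tells. Its arguments: {"type":"object","properties":{"deltas":{"type":"array","items":{"type":"array"}},"squeeze":{"type":"number"}},"required":["deltas"]}

```bash
ls; mkdir -p pics; python3 - <<'E'
from station import ctrl, get_image, calibration, job
import cv2
for n in ("side","top"):
    im=get_image(n); cv2.imwrite(f"pics/{n}0.png",im[:,:,::-1])
    c=calibration(n); print(n,{k:(v.tolist() if hasattr(v,'tolist') else v) for k,v in c.items()})
print(ctrl.get_obs())
E
```

```text
pics
side {'mtx': [[400.51843883574395, 0.0, 283.0886711172158], [0.0, 400.51843883574395, 211.304318984717], [0.0, 0.0, 1.0]], 'origin': [0.038891640713741876, 0.6990588340899042, 0.7986655121279086], 'rotation': [0.379976134601036, -0.9811681025877332, -2.208031711198584]}
top {'mtx': [[483.28380447585823, 0.0, 284.5537681926552], [0.0, 483.28380447585823, 213.71231853994846], [0.0, 0.0, 1.0]], 'origin': [0.3210181277523028, 0.10123858712194941, 1.454010851981603], 'rotation': [0.1417443306356968, -0.1437020357186742, -1.5631085734377634]}
{'t': 0.1, 'q': array([-1.42903144e+00,  5.33242279e-02,  1.61419051e+00,  9.57383615e-06,
        1.47596383e+00, -1.18986088e-01]), 'dq': array([ 3.37695249e-05, -2.50083690e-04, -3.43423262e-03, -1.26077517e-03,
        8.06189430e-04,  7.00874986e-04]), 'effort': array([ 7.32420413e-04, -3.94904208e+01, -3.71364284e+01, -2.98830605e-05,
        3.95146708e-03, -6.06618968e-06]), 'tool_pos': array([ 0.16105947, -0.60330368,  0.23014504]), 'tool_rot': array([-2.49033788e+00,  1.91298020e+00,  2.10709438e-03]), 'contact_force': array([-0.83420301, -0.23304421,  0.00142144]), 'wrist_torque': array([ 0.00847475, -0.02740005, -0.01674007]), 'opening': 0.08550326562537745}
```

View pics/side0.png

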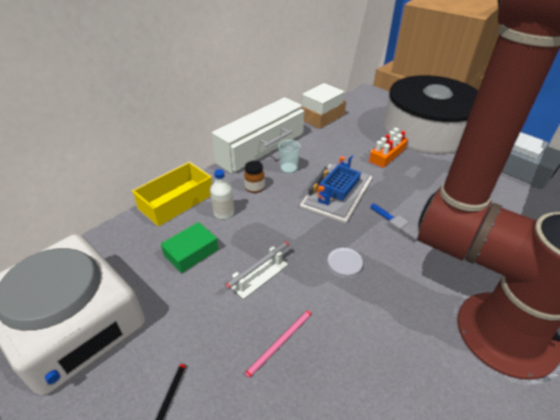

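View pics/top0.png

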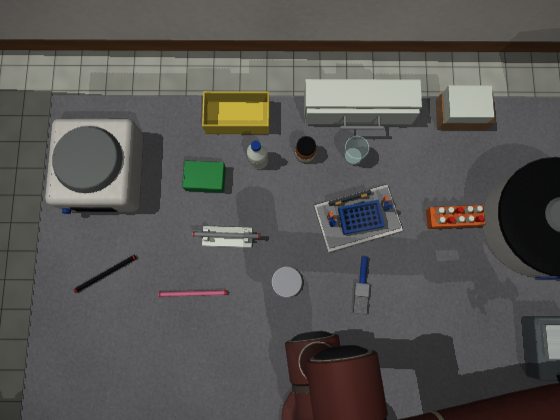

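Rod-like things (top view): a grey one with red ends in the white rest at (228,235), a pink one at (192,293), and a black one at (105,273). The first, in the rest, is the steel rod. I'll check it in an enlarged crop.

```bash
cat > h.py <<'E'
from station import ctrl, get_image, calibration, job
import cv2, numpy as np
from scipy.spatial.transform import Rotation as R
def grab(n,tag):
    im=get_image(n)[:,:,::-1].copy(); cv2.imwrite(f"pics/{tag}.png",im); return im
def crop(im,x0,y0,w,h,s,tag):
    c=cv2.resize(im[y0:y0+h,x0:x0+w],None,fx=s,fy=s,interpolation=cv2.INTER_CUBIC)
    # ticks
    for x in range((x0+9)//10*10,x0+w,10):
        cv2.line(c,((x-x0)*s,0),((x-x0)*s,6 if x%50 else 14),(0,255,255),1)
        if x%20==0: cv2.putText(c,str(x),((x-x0)*s,20),0,.35,(0,255,255),1)
    for y in range((y0+9)//10*10,y0+h,10):
        cv2.line(c,(0,(y-y0)*s),(6,(y-y0)*s),(0,255,255),1)
        if y%20==0: cv2.putText(c,str(y),(8,(y-y0)*s+4),0,.35,(0,255,255),1)
    cv2.imwrite(f"pics/{tag}.png",c)
def cam(n):
    c=calibration(n); return np.array(c['mtx']),np.array(c['origin']),R.from_rotvec(c['rotation']).as_matrix(),c
def toz(n,px,z):
    """pixels -> world at height z"""
    K,o,Rm,_=cam(n); px=np.atleast_2d(np.array(px,float)); out=[]
    d=np.c_[(px[:,0]-K[0,2])/K[0,0],-(px[:,1]-K[1,2])/K[1,1],-np.ones(len(px))]@Rm.T
    z=np.broadcast_to(z,len(px))
    return o+d*((z-o[2])/d[:,2])[:,None]
def proj(n,P):
    K,o,Rm,_=cam(n); p=(np.atleast_2d(P)-o)@Rm
    return np.c_[K[0,0]*p[:,0]/-p[:,2]+K[0,2],K[1,1]*-p[:,1]/-p[:,2]+K[1,2]]
def tri(pt,ps):
    A=[];b=[]
    L=[]
    for n,px in (("top",pt),("side",ps)):
        K,o,Rm,_=cam(n); d=Rm@np.array([(px[0]-K[0,2])/K[0,0],-(px[1]-K[1,2])/K[1,1],-1]); d/=np.linalg.norm(d)
        M=np.eye(3)-np.outer(d,d); A.append(M); b.append(M@o)
    return np.linalg.solve(sum(A),sum(b))
E
python3 - <<'E'
from h import *
print(calibration("top").keys())
t=cv2.imread("pics/top0.png"); s=cv2.imread("pics/side0.png")
crop(t,305,175,110,80,7,"top_stage"); crop(t,180,210,100,50,7,"top_rod")
crop(s,295,145,85,75,8,"side_stage"); crop(s,215,230,90,70,8,"side_rod")
E
```

```text
dict_keys(['mtx', 'origin', 'rotation'])
```

View pics/top_stage.png

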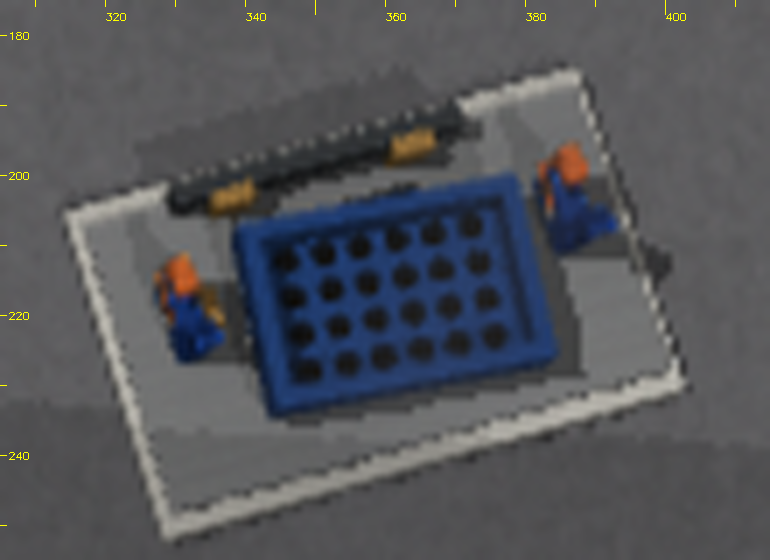

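View pics/top_rod.png

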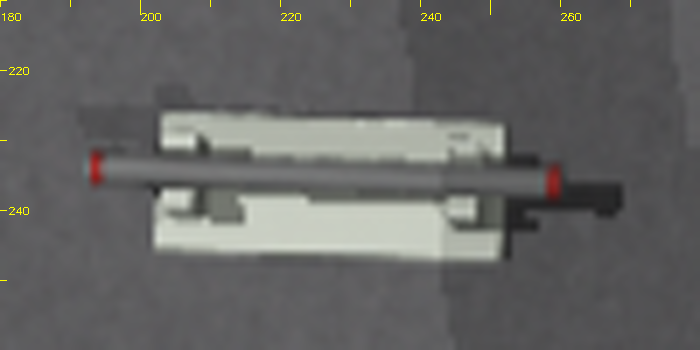

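View pics/side_stage.png

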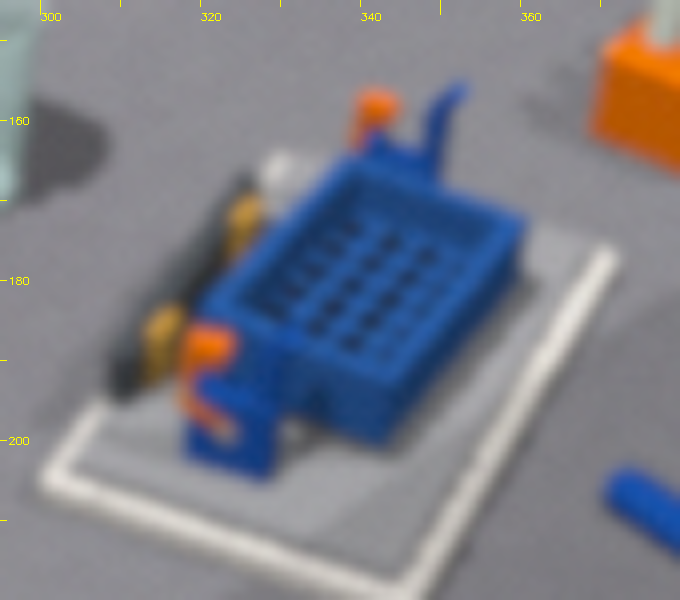

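View pics/side_rod.png

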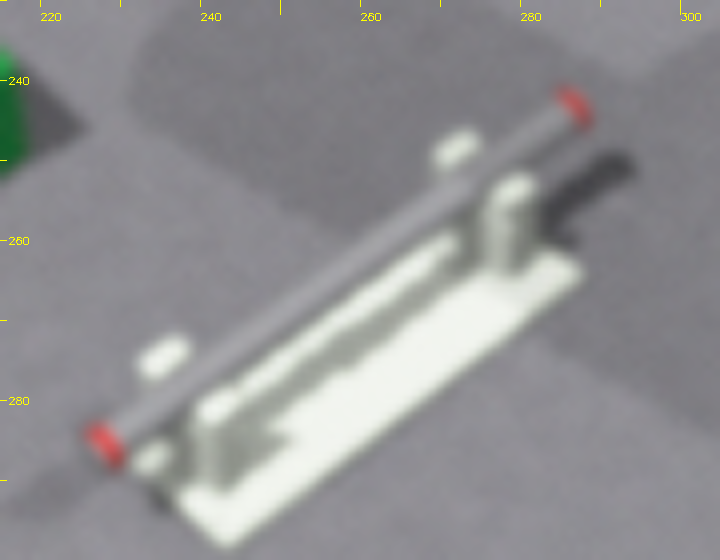

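```bash
cat > fit0.py <<'E'
from h import *
from scipy.optimize import least_squares
def T(p,P):
    c,s=np.cos(p[2]),np.sin(p[2]); P=np.atleast_2d(P)
    return np.c_[p[0]+c*P[:,0]-s*P[:,1],p[1]+s*P[:,0]+c*P[:,1],P[:,2]]
def u(n,a): 
    a=np.array(a,float); 
    return {"t":a/7+[305,175],"s":a/8+[295,145]}[n]
mm=1e-3
top=[((75,118,20),(66,212)),((75,-118,20),(578,70)),((-75,-118,20),(684,374)),((-75,118,20),(165,522))]
print([toz("top",u("t",b),.02).round(4).tolist() for a,b in top])
def res(p):
    r=[]
    for a,b in top: r.append(proj("top",T(p,np.array(a)*mm))[0]-u("t",b))
    return np.concatenate(r)
c=np.mean([toz("top",u("t",b),.02)[0] for a,b in top],0)
f=least_squares(res,[c[0],c[1],.2]); print(f.x,f.fun.round(2))
p=f.x; np.save("stage.npy",p)
def ov(imname,n,x0,y0,w,h,s,tag,p):
    im=cv2.imread(imname); c=cv2.resize(im[y0:y0+h,x0:x0+w],None,fx=s,fy=s,interpolation=cv2.INTER_CUBIC)
    def pl(P,col,close=True):
        q=((proj(n,T(p,np.array(P,float)*mm))-[x0,y0])*s).round().astype(int)
        cv2.polylines(c,[q.reshape(-1,1,2)],close,col,1)
    pl([(75,118,20),(75,-118,20),(-75,-118,20),(-75,118,20)],(0,255,0))
    pl([(75,118,0),(75,-118,0),(-75,-118,0),(-75,118,0)],(0,120,0))
    for y in(-40,40): pl([(40,y-9,20),(40,y+9,20),(40,y+9,46),(40,y-9,46)],(255,0,255))
    pl([(-9,60,20),(9,60,20),(9,60,46),(-9,60,46)],(255,0,255))
    for y in(75,-95):
        for d in(-6,6): pl([(-8.5,y+d,90),(-8.5,y+d,54.5),(8.5,y+d,54.5),(8.5,y+d,60)],(0,255,255),False)
        pl([(9.5,y,65.5),(4.5,y,70.5),(9.5,y,75.5),(14.5,y,70.5)],(255,255,255))
    cv2.imwrite(f"pics/{tag}.png",c)
if __name__=="__main__":
    ov("pics/top0.png","top",305,175,110,80,7,"ov_top",p)
    ov("pics/side0.png","side",295,145,85,75,8,"ov_side",p)
E
python3 fit0.py
```

```text
[[[0.6109, 0.0095, 0.02]], [[0.6748, -0.2143, 0.02]], [[0.5409, -0.2549, 0.02]], [[0.4766, -0.0315, 0.02]]]
[ 0.57599324 -0.12281735  0.2834146 ] [-0.67 -1.33  0.21 -1.99  0.77  1.29 -0.32  1.87]
```

View pics/ov_top.png

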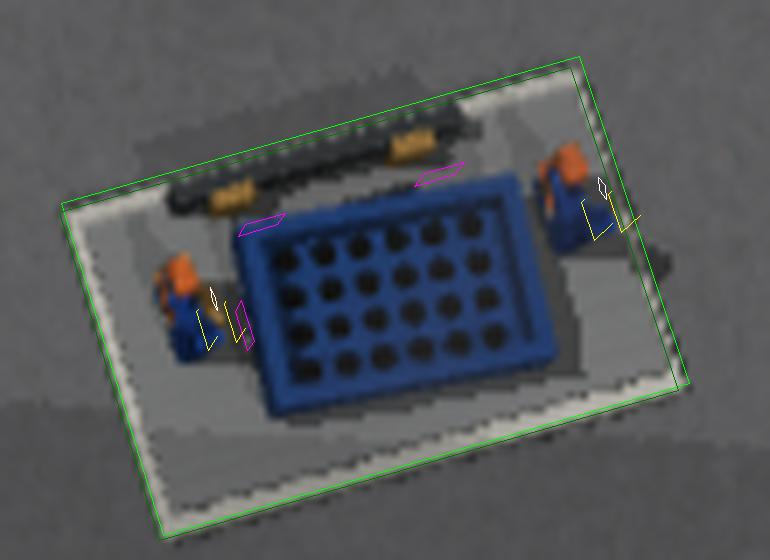

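View pics/ov_side.png

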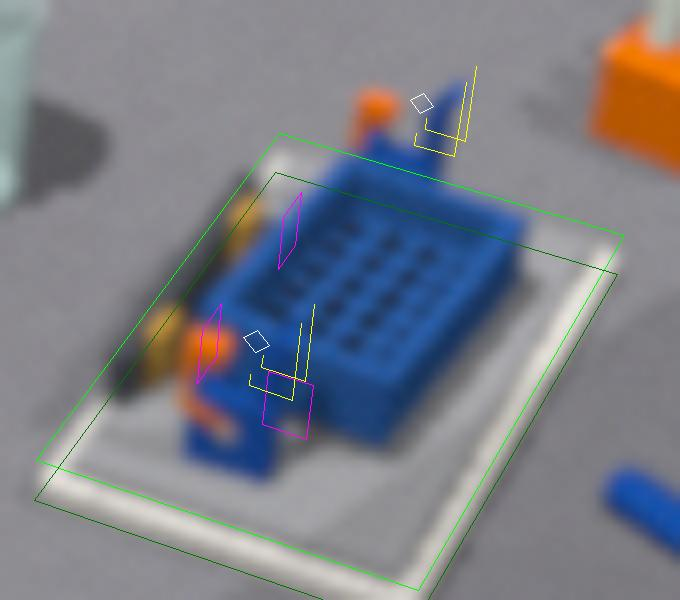

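```bash
python3 - <<'E'
from fit0 import *
P=[("jawL",(183,270),(212,340)),("jawR",(571,162),(378,104)),("padtopR(-40) mid",(413,138),(246,200)),("padtopL",(233,190),(165,312)),("tray rl",(235,225),(205,310)),("tray rr",(517,178),(352,158)),("tray fr",(553,355),(522,222)),("tray fl",(274,413),(388,402))]
Q={}
for n,a,b in P:
    X=tri(u("t",a),u("s",b)); Q[n]=X; print(n,X.round(4),(proj("top",X)-u("t",a)).round(2),(proj("side",X)-u("s",b)).round(2))
E
```

```text
[[[0.6109, 0.0095, 0.02]], [[0.6748, -0.2143, 0.02]], [[0.5409, -0.2549, 0.02]], [[0.4766, -0.0315, 0.02]]]
[ 0.57599324 -0.12281735  0.2834146 ] [-0.67 -1.33  0.21 -1.99  0.77  1.29 -0.32  1.87]
jawL [ 0.5755 -0.0359  0.0719] [[0.1  0.16]] [[-0.18 -0.04]]
jawR [ 0.623  -0.1985  0.0708] [[-0.08 -0.13]] [[0.14 0.03]]
padtopR(-40) mid [ 0.6379 -0.1365  0.049 ] [[-0.05 -0.08]] [[0.08 0.02]]
padtopL [ 0.6148 -0.0595  0.0495] [[-0.02 -0.04]] [[0.04 0.01]]
tray rl [ 0.5969 -0.0591  0.0607] [[0.09 0.15]] [[-0.17 -0.04]]
tray rr [ 0.6189 -0.1785  0.057 ] [[-0.05 -0.09]] [[0.1  0.02]]
tray fr [ 0.5443 -0.1904  0.0578] [[-0.26 -0.46]] [[0.5 0.1]]
tray fl [ 0.5202 -0.0742  0.0515] [[-0.22 -0.38]] [[0.43 0.09]]
```

```bash
cat > fit1.py <<'E'
from fit0 import *
feat=[("t",(9.5,75,70.5),(183,268)),("t",(9.5,-95,70.5),(571,162)),("s",(9.5,75,70.5),(212,342)),("s",(9.5,-95,70.5),(378,106)),
 ("t",(44,-40,46),(413,138)),("t",(44,40,46),(233,190)),]
def res(p):
    return np.concatenate([proj({"t":"top","s":"side"}[n],T(p,np.array(a)*mm))[0]-u(n,b) for n,a,b in feat])
f=least_squares(res,[.587,-.11,.284]); print("stage",f.x.round(4),f.fun.round(2)); p=f.x; np.save("stage.npy",p)
tc=[((40,60,32),(235,225)),((40,-60,32),(517,178)),((-40,-60,32),(553,355)),((-40,60,32),(274,413))]
def rt(q): return np.concatenate([proj("top",T(q,np.array(a)*mm+[0,0,.030]))[0]-u("t",b) for a,b in tc])
g=least_squares(rt,[.57,-.12,.2]); q=g.x; print("tray",q.round(4),g.fun.round(2)); np.save("tray.npy",q)
d=q-p; c,s=np.cos(p[2]),np.sin(p[2]); print("tray in stage mm",(c*d[0]+s*d[1])*1e3,(-s*d[0]+c*d[1])*1e3,d[2])
def ov2(imname,n,x0,y0,w,h,s,tag,p,q,tz=30):
    ov(imname,n,x0,y0,w,h,s,tag,p); c=cv2.imread(f"pics/{tag}.png")
    for (a,b,z) in((40,60,32),(32,52,32),(32,52,12),(40,60,0)):
        P=np.array([(a,b,z),(a,-b,z),(-a,-b,z),(-a,b,z)])*mm+[0,0,tz*mm]
        w_=((proj(n,T(q,P))-[x0,y0])*s).round().astype(int); cv2.polylines(c,[w_.reshape(-1,1,2)],True,(0,0,255),1)
    cv2.imwrite(f"pics/{tag}.png",c)
if __name__=="__main__":
    ov2("pics/top0.png","top",305,175,110,80,7,"ov_top",p,q)
    ov2("pics/side0.png","side",295,145,85,75,8,"ov_side",p,q)
    o=ctrl.get_obs(); M=R.from_rotvec(o['tool_rot']).as_matrix(); print(M.round(4))
E
python3 fit1.py
```

```text
[[[0.6109, 0.0095, 0.02]], [[0.6748, -0.2143, 0.02]], [[0.5409, -0.2549, 0.02]], [[0.4766, -0.0315, 0.02]]]
[ 0.57599324 -0.12281735  0.2834146 ] [-0.67 -1.33  0.21 -1.99  0.77  1.29 -0.32  1.87]
stage [ 0.5866 -0.1105  0.2829] [ 0.02  0.78  0.08  0.16 -0.04  0.21  0.42 -0.11 -0.19 -0.56 -0.07 -0.75]
tray [ 0.5686 -0.125   0.1852] [-0.    0.06 -0.37 -0.47  0.41  0.65 -0.04 -0.25]
tray in stage mm -21.308463524508806 -8.973022283439382 -0.09767355701712038
[[ 2.578e-01 -9.662e-01 -3.000e-04]
 [-9.662e-01 -2.578e-01  1.900e-03]
 [-1.900e-03 -2.000e-04 -1.000e+00]]
```

View pics/ov_top.png

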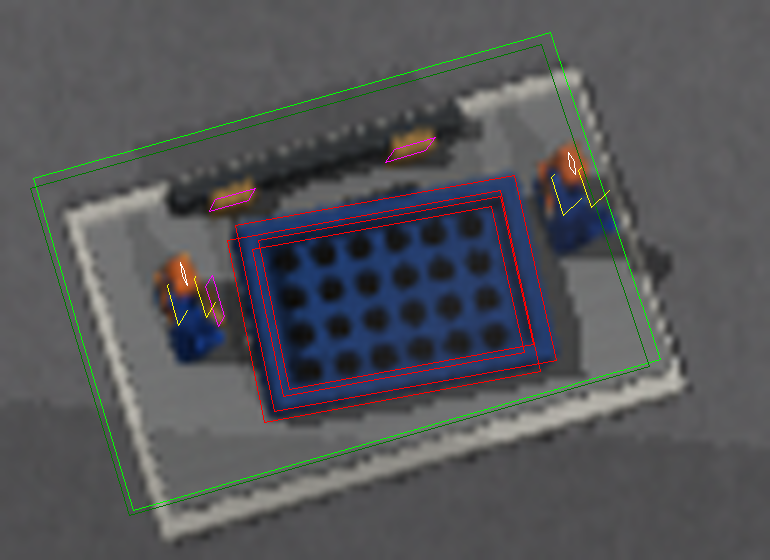

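View pics/ov_side.png

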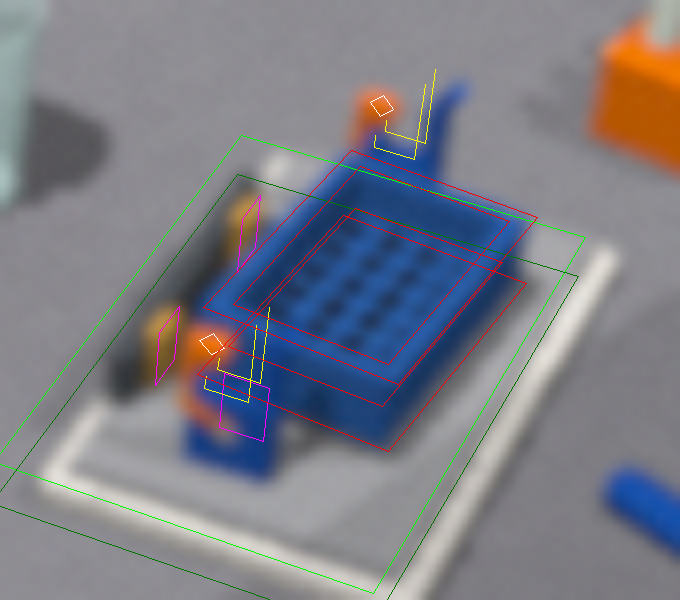

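```bash
cat > go.py <<'E'
import sys
from h import *
def go(P,xang=None,tag=""):
    """delta to tool-down pose at world P with tool x at angle xang (deg)"""
    o=ctrl.get_obs(); M=R.from_rotvec(o['tool_rot']).as_matrix()
    a=np.deg2rad(xang); x=np.array([np.cos(a),np.sin(a),0]); z=np.array([0,0,-1.]); D=np.c_[x,np.cross(z,x),z]
    rv=np.rad2deg(R.from_matrix(M.T@D).as_rotvec()); t=M.T@(np.array(P)-o['tool_pos'])
    print(tag,"turn",rv.round(2),"shift",t.round(4))
def stg(P,p=None):
    p=np.load("stage.npy") if p is None else p; c,s=np.cos(p[2]),np.sin(p[2])
    return np.array([p[0]+(c*P[0]-s*P[1])/1e3,p[1]+(s*P[0]+c*P[1])/1e3,P[2]/1e3])
def inst(X,p=None):
    p=np.load("stage.npy") if p is None else p; c,s=np.cos(p[2]),np.sin(p[2]); d=np.array(X)[:2]-p[:2]
    return np.array([(c*d[0]+s*d[1])*1e3,(-s*d[0]+c*d[1])*1e3,X[2]*1e3])
def st():
    o=ctrl.get_obs(); print("t",round(o['t'],2),"stage mm",inst(o['tool_pos']).round(1),"F",o['contact_force'].round(1),"open",round(o['opening'],4),"q6",o['q'].round(2)); 
XA=np.rad2deg(np.load("stage.npy")[2])-90
E
python3 - <<'E'
from go import *
q=np.load("tray.npy"); print(XA, inst([*q[:2],0])); go([q[0],q[1],.12],XA); st()
E
```

```text
-73.79032143151927 [-21.30846352  -8.97302228   0.        ]
 turn [-0.01  0.11 -1.27] shift [-0.3568 -0.5171  0.1109]
t 0.1 stage mm [-546.2 -354.5  230.1] F [-0.8 -0.2  0. ] open 0.0855 q6 [-1.43  0.05  1.61  0.    1.48 -0.12]
```

Emit:
jog_arm(
  deltas=[
    [[0,0.11,-1.27],[-0.357,-0.517,0],0],
    [[0,0.11,-1.27],[-0.357,-0.517,0],0],
    [[0,0.11,-1.27],[-0.357,-0.517,0],0],
    [[0,0.11,-1.27],[-0.357,-0.517,0],0],
    [[0,0.11,-1.27],[-0.357,-0.517,0],0],
    [[0,0.11,-1.27],[-0.357,-0.517,0],0],
    [[0,0.11,-1.27],[-0.357,-0.517,0],0],
    [[0,0.11,-1.27],[-0.357,-0.517,0],0],
    [[0,0.11,-1.27],[-0.357,-0.517,0],0],
    [[0,0.11,-1.27],[-0.357,-0.517,0],0],
    [[0,0.11,-1.27],[-0.357,-0.517,0],0],
    [[0,0.11,-1.27],[-0.357,-0.517,0.0],0],
  ],
  squeeze=30,
)

```text
t: 1.1
tool_pos: [0.4862, -0.2212, 0.231]
tool_rot: [2.512, -1.885, 0.002]
contact_force: [0.6, -0.3, 0.6]
opening: 0.0
```

```bash
python3 - <<'E'
from go import *
q=np.load("tray.npy"); go([q[0],q[1],.12],XA); st()
E
```

```text
turn [ 0.01 -0.1   0.  ] shift [-0.0696 -0.1061  0.1108]
t 1.1 stage mm [-127.4  -78.3  231. ] F [ 0.6 -0.3  0.6] open 0.0 q6 [-0.57 -0.17  1.82 -0.    1.48  0.72]
```

Emit:
jog_arm(
  deltas=[
    [[0,0,0],[-0.035,-0.053,0.0],0],
    [[0,0,0],[-0.069,-0.106,0.03],0],
    [[0,0,0],[-0.069,-0.106,0.07],0],
    [[0,0,0],[-0.069,-0.106,0.1],0],
    [[0,0,0],[-0.069,-0.106,0.11],0],
    [[0,0,0],[-0.069,-0.106,0.11],0],
    [[0,0,0],[-0.069,-0.106,0.11],0],
  ],
)

```text
t: 1.68
tool_pos: [0.5666, -0.1269, 0.1192]
tool_rot: [2.511, -1.883, -0.005]
contact_force: [-0.0, 0.7, 0.8]
opening: 0.0002
```

```bash
python3 - <<'E'
from go import *
q=np.load("tray.npy"); go([q[0],q[1],.12],XA); st()
P=ctrl.get_obs()['tool_pos']; print(P)
t=grab("top","top1"); s=grab("side","side1")
a=proj("top",P)[0]; b=proj("side",P)[0]; print(a,b)
cv2.imwrite("x.png",t)
crop(t,305,165,110,85,7,"top1c"); crop(s,285,110,95,100,6,"side1c")
for f,pp,x0,y0,sc in(("top1c",a,305,165,7),("side1c",b,285,110,6)):
    c=cv2.imread(f"pics/{f}.png"); cv2.drawMarker(c,tuple(int(v) for v in((pp-[x0,y0])*sc)),(0,255,0),0,20,1); cv2.imwrite(f"pics/{f}.png",c)
E
```

```text
turn [0.23 0.04 0.04] shift [-0.0012 -0.0025 -0.0008]
t 1.68 stage mm [-23.8 -10.2 119.2] F [-0.   0.7  0.8] open 0.0002 q6 [-0.35  0.05  1.81 -0.    1.29  0.94]
[ 0.5665723  -0.12689994  0.1191698 ]
[365.30632345 213.92019007] [344.72030227 162.13650131]
```

View pics/top1c.png

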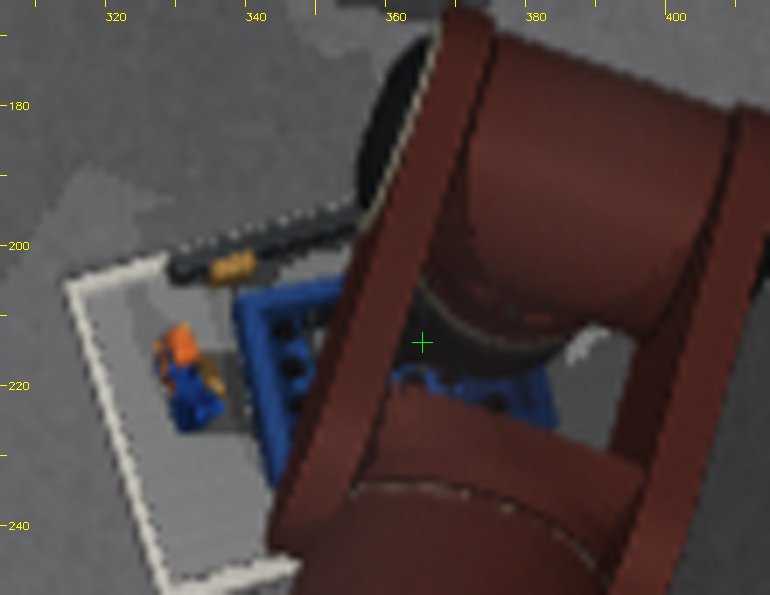

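View pics/side1c.png

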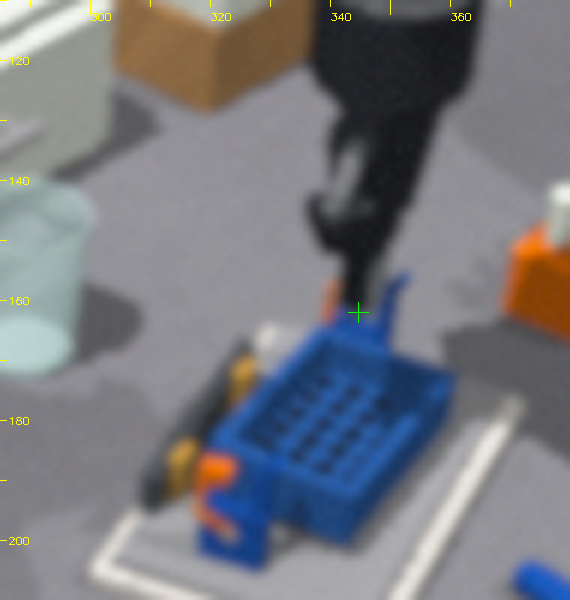

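Emit:
jog_arm(
  deltas=[
    [[0.2,0,0],[-0.001,-0.004,0.03],0],
    [[0.2,0,0],[-0.001,-0.004,0.06],0],
    [[0.2,0,0],[-0.001,-0.004,0.074],0],
    [[0.2,0,0],[-0.001,-0.004,0.078],0],
    [[0.2,0,0],[-0.001,-0.004,0.08],0],
    [[0.2,0,0],[-0.001,-0.004,0.082],0],
    [[0.2,0,0],[-0.001,-0.004,0.084],0],
    [[0.2,0,0],[-0.001,-0.004,0.086],0],
    [[0.2,0,0],[-0.001,-0.004,0.0875],0],
    [[0.2,0,0],[-0.001,-0.004,0.0885],0],
    [[0.2,0,0],[-0.001,-0.004,0.089],0],
  ],
)

```text
t: 2.7
tool_pos: [0.5728, -0.1264, 0.0332]
tool_rot: [-2.511, 1.885, -0.011]
contact_force: [0.3, -2.2, 4.3]
opening: -0.0001
```

```bash
python3 - <<'E'
from go import *
st(); print(ctrl.get_obs()['tool_pos'])
s=grab("side","side2"); crop(s,285,130,95,90,6,"side2c")
E
```

```text
t 2.7 stage mm [-17.7 -11.5  33.2] F [ 0.3 -2.2  4.3] open -0.0001 q6 [-0.34  0.16  1.85 -0.    1.12  0.94]
[ 0.57282835 -0.12641225  0.03316757]
```

View pics/side2c.png

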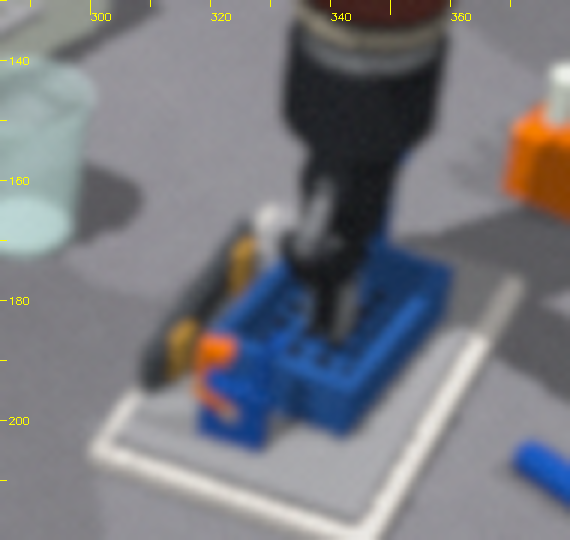

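Emit:
jog_arm(
  deltas=[
    [[0,0,0],[0,0,0.001],0],
    [[0,0,0],[0,0,0.002],0],
    [[0,0,0],[0,0,0.003],0],
    [[0,0,0],[0,0,0.003],0],
    [[0,0,0],[0,0,0.003],0],
    [[0,0,0],[0,0,0.003],0],
  ],
)

```text
t: 3.25
tool_pos: [0.5728, -0.1263, 0.032]
tool_rot: [-2.511, 1.885, -0.009]
contact_force: [-5.3, -1.0, 16.0]
opening: 0.0003
```

```bash
python3 - <<'E'
from go import *
st(); print(ctrl.get_obs()['tool_pos'])
E
```

```text
t 3.25 stage mm [-17.6 -11.4  32. ] F [-5.3 -1.  16. ] open 0.0003 q6 [-0.34  0.16  1.85  0.    1.12  0.94]
[ 0.57284846 -0.12628379  0.03202488]
```

Emit:
jog_arm(
  deltas=[
    [[0,0,0],[0,0,-0.004],0],
    [[0,0,0],[0,0,-0.01],0.02],
    [[0,0,0],[0,0,-0.01],0.06],
    [[0,0,0],[0,0,-0.01],0.06],
    [[0,0,0],[0,0,-0.01],0.06],
    [[0,0,0],[0,0,-0.01],0.06],
    [[0,0,0],[0,0,-0.01],0.06],
  ],
)

```text
t: 3.83
tool_pos: [0.5712, -0.1255, 0.0385]
tool_rot: [-2.511, 1.885, -0.004]
contact_force: [0.6, 0.1, 0.3]
opening: 0.0602
```

```bash
python3 - <<'E'
from go import *
st()
s=grab("side","side3"); crop(s,285,130,95,90,6,"side3c")
E
```

```text
t 3.83 stage mm [-19.  -10.1  38.5] F [0.6 0.1 0.3] open 0.0602 q6 [-0.34  0.15  1.85  0.    1.14  0.94]
```

View pics/side3c.png

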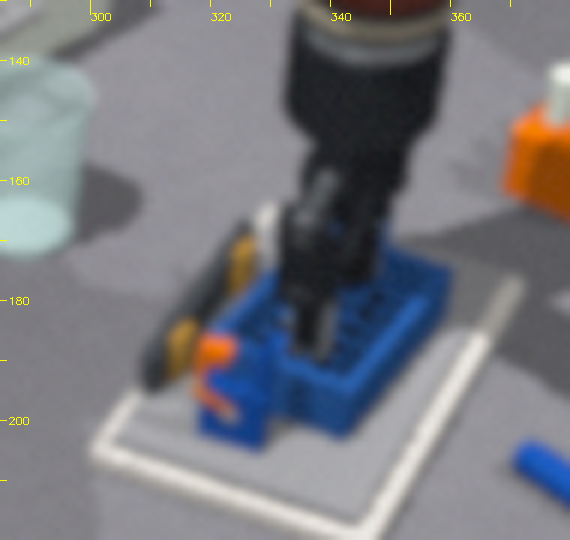

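Emit:
jog_arm(
  deltas=[
    [[0,0,0],[0,-0.008,0.004],0.06],
    [[0,0,0],[0,-0.014,0.004],0.06],
    [[0,0,0],[0,-0.018,0.004],0.06],
    [[0,0,0],[0,-0.021,0.004],0.06],
    [[0,0,0],[0,-0.024,0.004],0.06],
    [[0,0,0],[0,-0.027,0.004],0.06],
    [[0,0,0],[0,-0.03,0.004],0.06],
    [[0,0,0],[0,-0.032,0.004],0.06],
    [[0,0,0],[0,-0.034,0.004],0.06],
    [[0,0,0],[0,-0.034,0.004],0.06],
  ],
)

```text
t: 4.72
tool_pos: [0.6046, -0.1162, 0.0353]
tool_rot: [-2.511, 1.885, -0.006]
contact_force: [-0.5, 0.1, -0.5]
opening: 0.0598
```

```bash
python3 - <<'E'
from go import *
st()
s=grab("side","side4"); crop(s,285,130,95,90,6,"side4c")
E
```

```text
t 4.72 stage mm [ 15.7 -10.5  35.3] F [-0.5  0.1 -0.5] open 0.0598 q6 [-0.31  0.22  1.77  0.    1.14  0.98]
```

View pics/side4c.png

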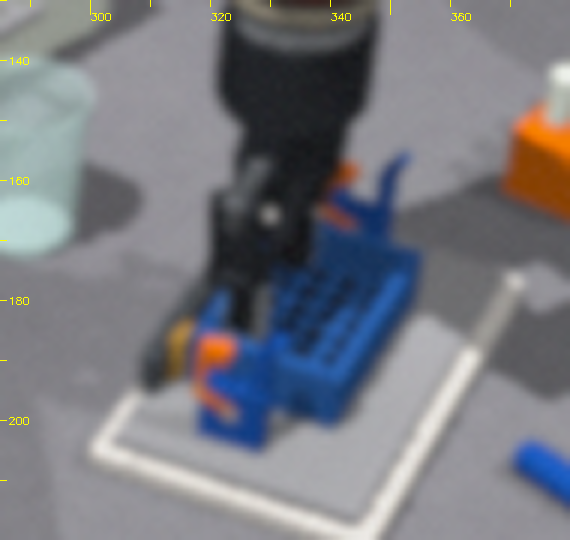

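Emit:
jog_arm(
  deltas=[
    [[0,0,0],[0,-0.002,0],0.06],
    [[0,0,0],[0,-0.003,0],0.06],
    [[0,0,0],[0,-0.004,0],0.06],
    [[0,0,0],[0,-0.005,0],0.06],
    [[0,0,0],[0,-0.006,0],0.06],
    [[0,0,0],[0,-0.006,0],0.06],
  ],
)

```text
t: 5.27
tool_pos: [0.6076, -0.1153, 0.0354]
tool_rot: [2.511, -1.883, -0.002]
contact_force: [-12.3, -3.9, 6.7]
opening: 0.0599
```

```bash
python3 - <<'E'
from go import *
st()
E
```

```text
t 5.27 stage mm [ 18.9 -10.6  35.4] F [-12.3  -3.9   6.7] open 0.0599 q6 [-0.31  0.23  1.76 -0.    1.15  0.98]
```

Emit:
jog_arm(
  deltas=[
    [[0,0,0],[0,-0.001,0],0.06],
    [[0,0,0],[0,-0.002,0],0.06],
    [[0,0,0],[0,-0.002,0],0.06],
    [[0,0,0],[0,-0.002,0],0.06],
  ],
)

```text
t: 5.6
tool_pos: [0.6077, -0.1153, 0.0354]
tool_rot: [2.508, -1.88, -0.007]
contact_force: [-17.9, -5.3, 11.3]
opening: 0.0599
```

```bash
python3 - <<'E'
from go import *
st(); print(ctrl.get_obs()['wrist_torque'])
s=grab("side","side5"); crop(s,295,145,85,75,8,"side5c")
t=grab("top","top5"); crop(t,305,175,110,80,7,"top5c")
E
```

```text
t 5.6 stage mm [ 18.9 -10.5  35.4] F [-17.9  -5.3  11.3] open 0.0599 q6 [-0.31  0.24  1.76 -0.01  1.15  0.98]
[-0.72125653  2.90202083  0.12774712]
```

View pics/side5c.png

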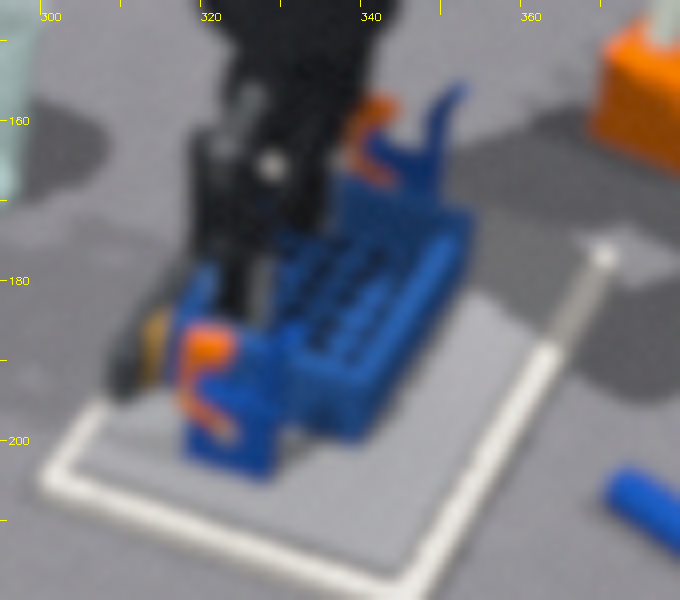

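View pics/top5c.png

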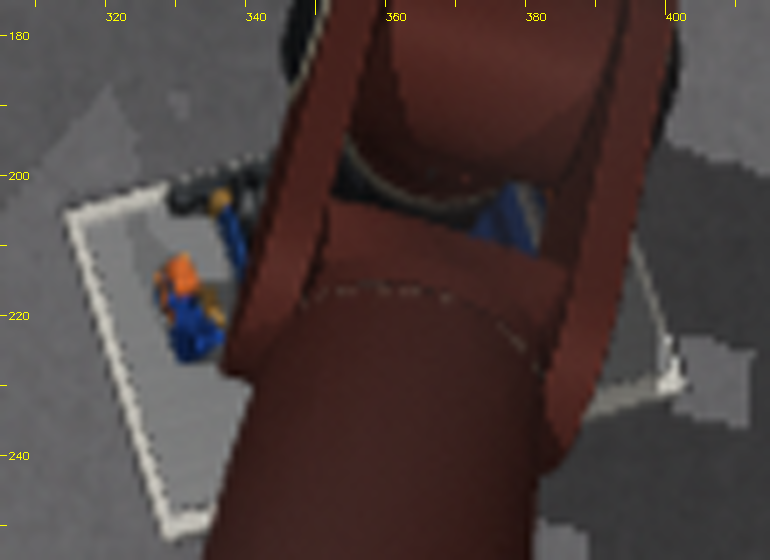

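Emit:
jog_arm(
  deltas=[
    [[0,0,0],[0,0.012,0],0.06],
    [[0,0,0],[0,0.025,0],0.06],
    [[0,0,0],[0,0.025,0],0.06],
    [[0,0,0],[-0.004,0.025,0],0.06],
    [[0,0,0],[-0.007,0.025,0],0.06],
    [[0,0,0],[-0.009,0.025,0],0.06],
    [[0,0,0],[-0.011,0.025,0],0.06],
    [[0,0,0],[-0.013,0.025,0],0.06],
    [[0,0,0],[-0.014,0.025,0],0.06],
    [[0,0,0],[-0.014,0.025,0],0.06],
  ],
)

```text
t: 6.53
tool_pos: [0.5847, -0.1074, 0.0357]
tool_rot: [-2.511, 1.884, -0.008]
contact_force: [0.9, -1.5, 1.5]
opening: 0.0601
```

```bash
python3 - <<'E'
from go import *
st(); print(ctrl.get_obs()['wrist_torque'])
s=grab("side","side6"); crop(s,295,145,85,75,8,"side6c")
E
```

```text
t 6.53 stage mm [-1.   3.5 35.7] F [ 0.9 -1.5  1.5] open 0.0601 q6 [-0.31  0.18  1.83  0.    1.13  0.98]
[-0.23916373 -0.21442801  0.01209052]
```

View pics/side6c.png

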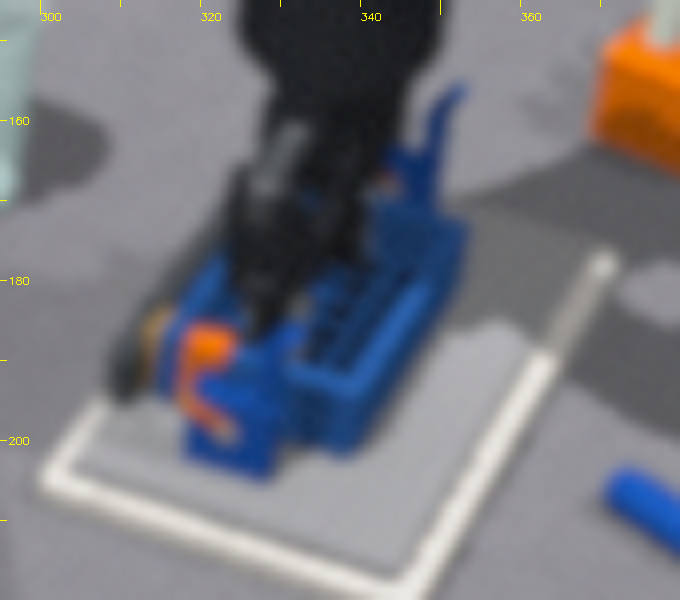

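Emit:
jog_arm(
  deltas=[
    [[0,0,0],[-0.0015,0,0],0.06],
    [[0,0,0],[-0.003,0,0],0.06],
    [[0,0,0],[-0.0045,0,0],0.06],
    [[0,0,0],[-0.006,0,0],0.06],
    [[0,0,0],[-0.007,0,0],0.06],
    [[0,0,0],[-0.008,0,0],0.06],
    [[0,0,0],[-0.009,0,0],0.06],
    [[0,0,0],[-0.009,0,0],0.06],
  ],
)

```text
t: 7.25
tool_pos: [0.5824, -0.1011, 0.0359]
tool_rot: [2.512, -1.885, 0.014]
contact_force: [3.5, -10.5, 1.6]
opening: 0.0599
```

```bash
python3 - <<'E'
from go import *
st(); print(ctrl.get_obs()['wrist_torque'])
s=grab("side","side7"); crop(s,295,145,85,75,8,"side7c")
E
```

```text
t 7.25 stage mm [-1.4 10.2 35.9] F [  3.5 -10.5   1.6] open 0.0599 q6 [-0.3   0.17  1.84 -0.    1.13  0.99]
[-1.61041374 -0.44826908  0.06017111]
```

View pics/side7c.png

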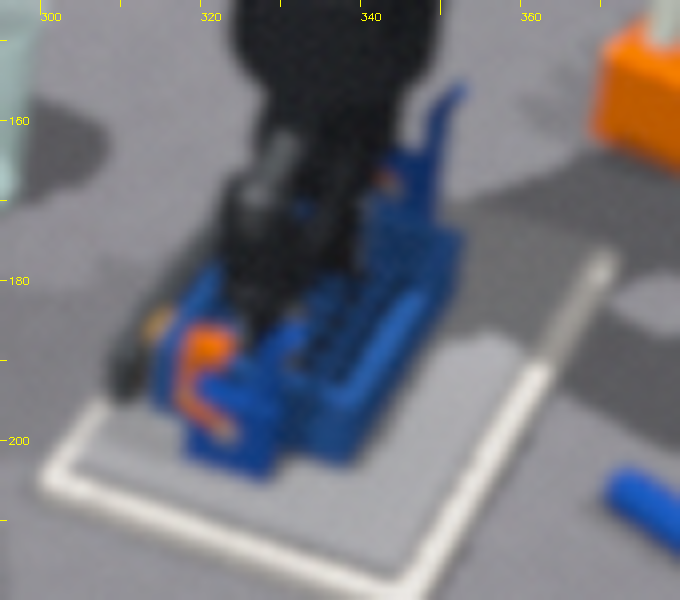

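Emit:
jog_arm(
  deltas=[
    [[0,0,0],[-0.001,0,0],0.06],
    [[0,0,0],[-0.002,0,0],0.06],
    [[0,0,0],[-0.002,0,0],0.06],
    [[0,0,0],[-0.002,0,0],0.06],
  ],
)

```text
t: 7.63
tool_pos: [0.5823, -0.1009, 0.0361]
tool_rot: [2.511, -1.884, 0.018]
contact_force: [3.5, -15.4, -0.7]
opening: 0.0598
```

```bash
python3 - <<'E'
from go import *
st(); print(ctrl.get_obs()['wrist_torque'])
E
```

```text
t 7.63 stage mm [-1.4 10.4 36.1] F [  3.5 -15.4  -0.7] open 0.0598 q6 [-0.29  0.17  1.84 -0.01  1.13  1.  ]
[-2.47022142 -0.54150031 -0.03428579]
```

Emit:
jog_arm(
  deltas=[
    [[0,0,0],[0.005,0,0],0.06],
    [[0,0,0],[0.009,0,0],0.06],
    [[0,0,0],[0.009,-0.006,0],0.06],
    [[0,0,0],[0.009,-0.012,0],0.06],
    [[0,0,0],[0.009,-0.017,0],0.06],
    [[0,0,0],[0.009,-0.02,0],0.06],
    [[0,0,0],[0.009,-0.022,0],0.06],
    [[0,0,0],[0.009,-0.024,0],0.06],
    [[0,0,0],[0.009,-0.025,0],0.06],
    [[0,0,0],[0.009,-0.025,0],0.06],
  ],
)

```text
t: 8.47
tool_pos: [0.6029, -0.0992, 0.0348]
tool_rot: [2.508, -1.879, -0.01]
contact_force: [-17.1, -3.8, 11.9]
opening: 0.0602
```

```bash
python3 - <<'E'
from go import *
st(); print(ctrl.get_obs()['wrist_torque'])
E
```

```text
t 8.47 stage mm [18.8  6.3 34.8] F [-17.1  -3.8  11.9] open 0.0602 q6 [-0.28  0.22  1.78 -0.01  1.15  1.01]
[-0.60002242  2.75879041  0.10323552]
```

Emit:
jog_arm(
  deltas=[
    [[0,0,0],[0,0.008,0],0.06],
    [[0,0,0],[0,0.016,0],0.06],
    [[0,0,0],[0,0.018,-0.015],0.06],
    [[0,0,0],[0,0.018,-0.05],0.06],
    [[0,0,0],[0,0.018,-0.09],0.06],
    [[0,0,0],[0,0.018,-0.13],0.06],
    [[0,0,0],[0,0.018,-0.165],0.06],
    [[0,0,0],[0,0.018,-0.165],0.06],
  ],
)

```text
t: 9.13
tool_pos: [0.594, -0.1045, 0.2106]
tool_rot: [-2.507, 1.881, -0.03]
contact_force: [0.8, -0.4, 1.4]
opening: 0.0601
```

```bash
python3 - <<'E'
from go import *
A=toz("top",[(193.7,233.6),(259.1,235.9)],.042); B=toz("side",[(228,285.6),(286.6,243.5)],.042); print(A,B, [np.linalg.norm(X[0]-X[1]) for X in(A,B)])
for X in (tri((193.7,233.6),(228,285.6)),tri((259.1,235.9),(286.6,243.5))): print(X.round(4))
m=(A.mean(0)+B.mean(0))/2; d=(A[0]-A[1]+B[0]-B[1]); ya=np.degrees(np.arctan2(-d[0],d[1])); print(m, "rod y axis yaw deg",ya)
st(); go([m[0],m[1],.15],ya-0,"x+"); go([m[0],m[1],.15],ya-180,"x-")
E
```

```text
[[0.52021126 0.36746842 0.042     ]
 [0.51396352 0.17463161 0.042     ]] [[0.52179276 0.36688867 0.042     ]
 [0.51522942 0.1744045  0.042     ]] [np.float64(0.19293799443873969), np.float64(0.19259604169742423)]
[0.5203 0.3674 0.0437]
[0.5142 0.1748 0.0429]
[0.51779924 0.2708483  0.042     ] rod y axis yaw deg -1.904258318850403
t 9.13 stage mm [  8.8   3.7 210.6] F [ 0.8 -0.4  1.4] open 0.0601 q6 [-0.3   0.    1.7   0.    1.42  0.99]
x+ turn [ -0.49  -1.15 -71.86] shift [-0.3823 -0.0307  0.0571]
x- turn [ -1.25   0.53 108.14] shift [-0.3823 -0.0307  0.0571]
```

Emit:
jog_arm(
  deltas=[
    [[0,0,-7],[-0.038,-0.003,0],0.05],
    [[0,0,-14],[-0.076,-0.006,0],0.05],
    [[-0.2,-0.5,-21],[-0.114,-0.009,0.005],0.05],
    [[-0.2,-0.5,-28],[-0.152,-0.012,0.01],0.05],
    [[-0.2,-0.5,-35],[-0.19,-0.015,0.015],0.05],
    [[-0.5,-1,-42],[-0.228,-0.018,0.02],0.05],
    [[-0.5,-1,-49],[-0.266,-0.022,0.03],0.05],
    [[-0.5,-1.15,-56],[-0.304,-0.025,0.04],0.05],
    [[-0.5,-1.15,-63],[-0.342,-0.028,0.05],0.05],
    [[-0.49,-1.15,-70],[-0.382,-0.031,0.057],0.05],
    [[-0.49,-1.15,-71.9],[-0.382,-0.031,0.057],0.05],
    [[-0.49,-1.15,-71.9],[-0.382,-0.031,0.057],0.05],
  ],
)

```text
t: 10.13
tool_pos: [0.5114, 0.2739, 0.1414]
tool_rot: [-3.137, 0.044, 0.027]
contact_force: [0.3, -0.4, -0.6]
opening: 0.0497
```

```bash
python3 - <<'E'
from go import *
st(); P=ctrl.get_obs()['tool_pos']; print(P)
go([.5178,.2708,.15],-1.9)
s=grab("side","side8"); crop(s,295,145,85,75,8,"side8c"); crop(s,210,190,100,110,5,"side8r")
t=grab("top","top8"); crop(t,305,175,110,80,7,"top8c")
E
```

```text
t 10.13 stage mm [ 35.1 390.1 141.4] F [ 0.3 -0.4 -0.6] open 0.0497 q6 [0.36 0.03 1.79 0.01 1.34 0.38]
[0.51135262 0.27394464 0.14135144]
 turn [-0.2   1.    0.28] shift [ 0.0064  0.0029 -0.0088]
```

View pics/side8c.png

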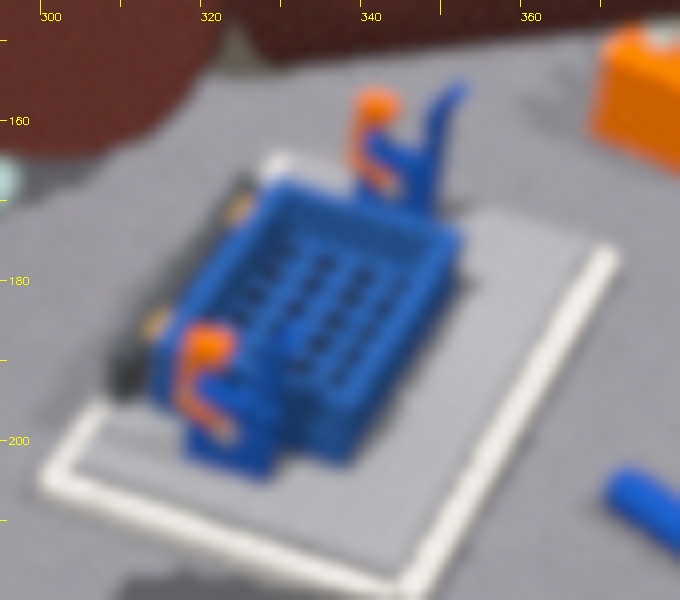

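View pics/top8c.png

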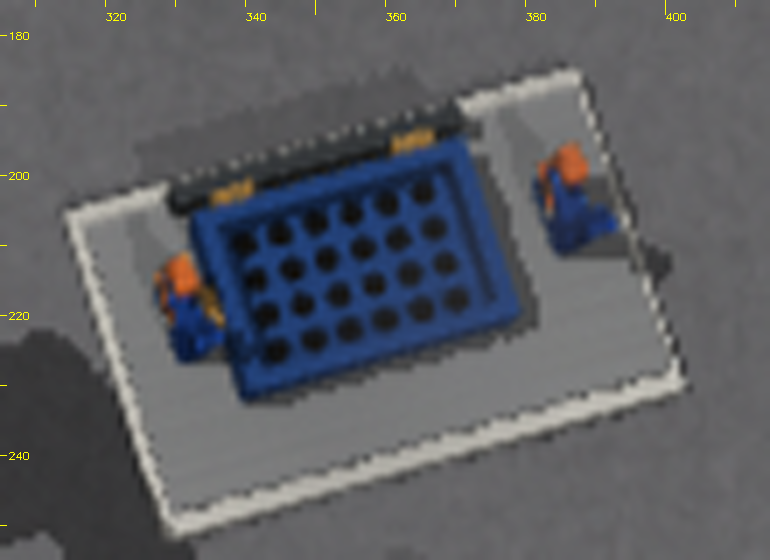

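View pics/side8r.png

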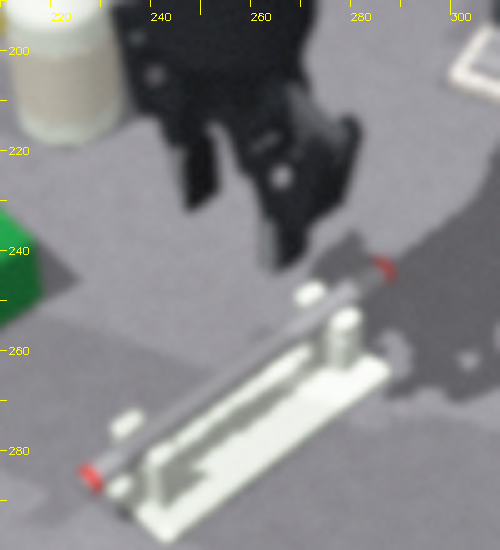

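```bash
python3 - <<'E' 2>&1 | tail -8
import fit0
from fit0 import *
tc=[((40,60,52),(192,213)),((40,-60,52),(465,140)),((-40,-60,52),(522,312)),((-40,60,52),(245,400))]
def rt(q): return np.concatenate([proj("top",T(q,np.array(a)*mm))[0]-u("t",b) for a,b in tc])
g=least_squares(rt,[.58,-.11,.28]); print("tray/top",g.x.round(4),g.fun.round(2)); q=g.x
ts=[((40,60,52),(155,340)),((40,-60,52),(277,182)),((-40,-60,52),(462,236)),((-40,60,52),(340,405))]
def rs(q): return np.concatenate([proj("side",T(q,np.array(a)*mm))[0]-u("s",b) for a,b in ts])
h=least_squares(rs,[.58,-.11,.28]); print("tray/side",h.x.round(4),h.fun.round(2))
sys=__import__("fit1") if 0 else None
ov("pics/top8.png","top",305,175,110,80,7,"ov8t",q); ov("pics/side8.png","side",295,145,85,75,8,"ov8s",q)
for n,x0,y0,s,tag in(("top",305,175,7,"ov8t"),("side",295,145,8,"ov8s")):
    c=cv2.imread(f"pics/{tag}.png")
    for (a,b,z) in((40,60,52),(32,52,52),(32,52,32),(40,60,20)):
        P=np.array([(a,b,z),(a,-b,z),(-a,-b,z),(-a,b,z)])*mm
        w_=((proj(n,T(q,P))-[x0,y0])*s).round().astype(int); cv2.polylines(c,[w_.reshape(-1,1,2)],True,(0,0,255),1)
    cv2.imwrite(f"pics/{tag}.png",c)
E
```

```text
[[[0.6109, 0.0095, 0.02]], [[0.6748, -0.2143, 0.02]], [[0.5409, -0.2549, 0.02]], [[0.4766, -0.0315, 0.02]]]
[ 0.57599324 -0.12281735  0.2834146 ] [-0.67 -1.33  0.21 -1.99  0.77  1.29 -0.32  1.87]
tray/top [ 0.5817 -0.1106  0.2841] [ 0.03  0.29 -0.39 -0.26 -0.14  0.67  0.5  -0.7 ]
tray/side [ 0.5835 -0.1066  0.2603] [-1.16  0.2  -0.09 -0.89  0.55 -0.15  0.69  0.58]
```

View pics/ov8t.png

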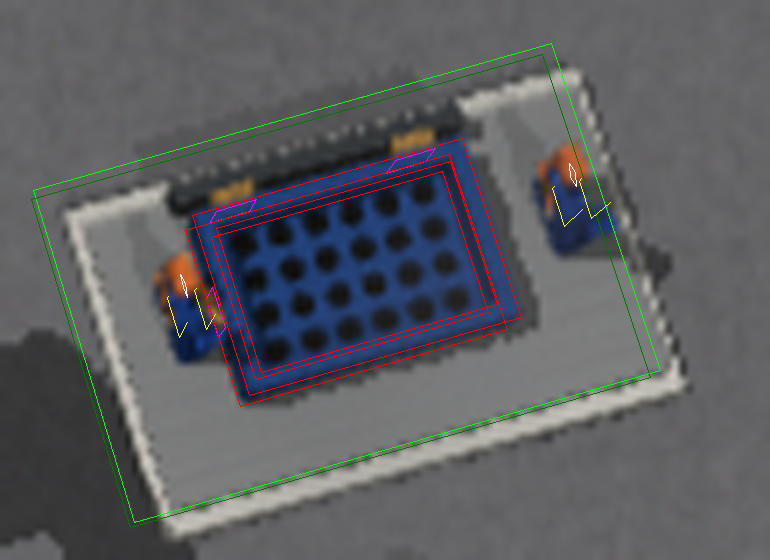

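View pics/ov8s.png

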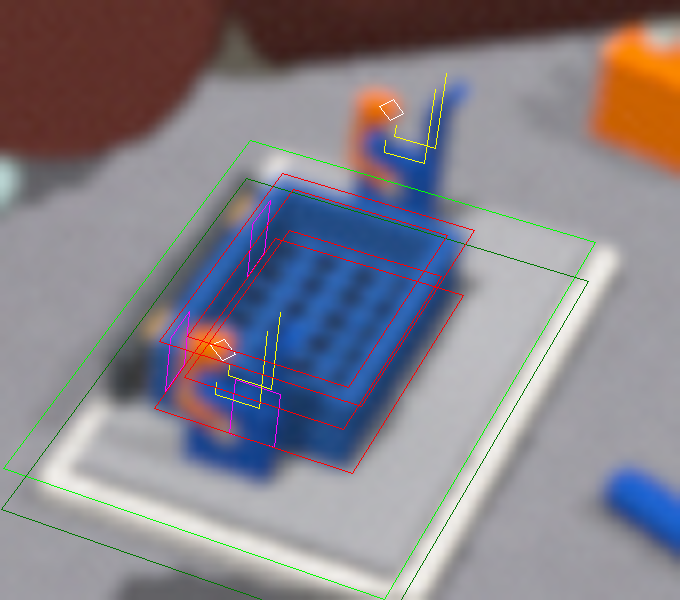

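```bash
python3 - <<'E' 2>&1 | tail -20
from fit0 import *
def show(n,px,z):
    X=toz(n,[u(n[0],a) for a in px],z); print(n,z,X[:,:2].round(4).tolist(),"edges",[round(float(np.linalg.norm(X[i]-X[(i+1)%4]))*1e3,1) for i in range(4)],"c",X.mean(0).round(4))
show("top",[(66,212),(578,70),(684,378),(165,530)],.02)
show("top",[(66,212),(578,70),(684,378),(165,530)],.0)
show("side",[(45,468),(275,155),(616,250),(405,590)],.02)
show("top",[(192,213),(465,140),(522,312),(245,400)],.052)
show("side",[(155,340),(277,182),(462,236),(340,405)],.052)
for a,b in(((192,213),(155,340)),((465,140),(277,182)),((522,312),(462,236)),((245,400),(340,405)),((66,212),(45,468)),((578,70),(275,155)),((684,378),(616,250)),((165,530),(405,590))):
    print(tri(u("t",a),u("s",b)).round(4))
E
```

```text
[[[0.6109, 0.0095, 0.02]], [[0.6748, -0.2143, 0.02]], [[0.5409, -0.2549, 0.02]], [[0.4766, -0.0315, 0.02]]]
[ 0.57599324 -0.12281735  0.2834146 ] [-0.67 -1.33  0.21 -1.99  0.77  1.29 -0.32  1.87]
top 0.02 [[0.6109, 0.0095], [0.6748, -0.2143], [0.5392, -0.2549], [0.4732, -0.0315]] edges [232.7, 141.5, 232.9, 143.7] c [ 0.5745 -0.1228  0.02  ]
top 0.0 [[0.615, 0.0082], [0.6797, -0.2187], [0.5422, -0.2598], [0.4753, -0.0333]] edges [235.9, 143.5, 236.2, 145.7] c [ 0.578  -0.1259  0.    ]
side 0.02 [[0.6097, 0.0126], [0.6724, -0.2015], [0.5336, -0.2461], [0.4742, -0.0272]] edges [223.1, 145.9, 226.8, 141.2] c [ 0.5725 -0.1155  0.02  ]
top 0.052 [[0.6042, -0.0418], [0.6362, -0.1581], [0.5621, -0.1799], [0.5244, -0.0627]] edges [120.7, 77.1, 123.1, 82.5] c [ 0.5817 -0.1106  0.052 ]
side 0.052 [[0.6049, -0.0415], [0.6344, -0.1508], [0.5611, -0.1731], [0.5325, -0.0596]] edges [113.2, 76.7, 117.0, 74.7] c [ 0.5832 -0.1062  0.052 ]
[ 0.6045 -0.0416  0.0521]
[ 0.6387 -0.1588  0.0454]
[ 0.5642 -0.1806  0.046 ]
[ 0.528  -0.0606  0.0529]
[0.6119 0.0094 0.0165]
[ 0.6796 -0.2156  0.0086]
[ 0.5401 -0.2575  0.0105]
[ 0.4748 -0.0311  0.0165]
```

```bash
python3 - <<'E' 2>&1 | tail -20
from go import *
np.save("stage.npy",np.array([.5836,-.1087,.284]))
o=ctrl.get_obs(); print(o['tool_pos'],o['t'])
go([.5188,.2718,.07],-1.9)
P=o['tool_pos']
E
```

```text
[0.51274765 0.27199281 0.1424143 ] 10.2333
 turn [-0.21  0.91 -0.02] shift [0.0072 0.0003 0.0723]
```

Emit:
jog_arm(
  deltas=[
    [[-0.1,0.5,0],[0.004,0,0.03],0.05],
    [[-0.2,0.9,0],[0.007,0,0.06],0.05],
    [[-0.2,0.9,0],[0.007,0,0.073],0.05],
    [[-0.2,0.9,0],[0.007,0,0.073],0.05],
    [[-0.2,0.9,0],[0.007,0,0.073],0.05],
  ],
)

```text
t: 10.65
tool_pos: [0.5186, 0.2711, 0.0692]
tool_rot: [3.141, -0.054, -0.003]
contact_force: [0.3, 0.1, -0.1]
opening: 0.05
```

```bash
python3 - <<'E' 2>&1 | tail -20
from go import *
o=ctrl.get_obs(); print(o['tool_pos'],o['t'])
go([.5188,.2718,.023],-1.9)
s=grab("side","side9"); crop(s,210,200,100,100,6,"side9r")
E
```

```text
[0.51860427 0.27108939 0.06922343] 10.65
 turn [ 0.01  0.1  -0.09] shift [ 0.0002 -0.0007  0.0462]
```

View pics/side9r.png

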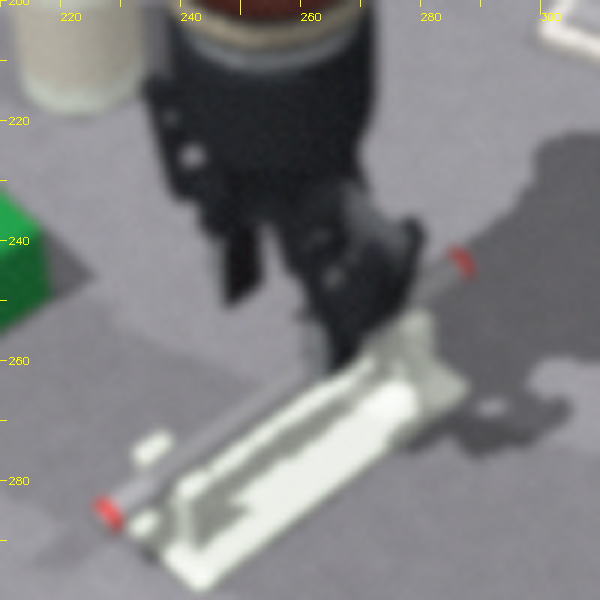

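```bash
python3 - <<'E' 2>&1 | tail -20
from go import *
print(proj("side",[[.5186,.2711,.069],[.4926,.271,.076],[.5446,.271,.076],[.5188,.2718,.042]]))
E
```

```text
[[258.28557536 256.24582052]
 [265.8496524  260.03136519]
 [250.79798619 248.69031057]
 [258.38029704 263.66877765]]
```

Emit:
jog_arm(
  deltas=[
    [[0,0,0],[0,-0.0005,0.02],0.05],
    [[0,0,0],[0,-0.0005,0.04],0.05],
    [[0,0,0],[0,-0.0005,0.046],0.05],
    [[0,0,0],[0,-0.0005,0.046],0.05],
    [[0,0,0],[0,-0.0005,0.046],0.03],
    [[0,0,0],[0,-0.0005,0.046],0.01],
    [[0,0,0],[0,-0.0005,0.046],0],
    [[0,0,0],[0,-0.0005,0.046],0],
    [[0,0,0],[0,-0.0005,0.046],0],
  ],
  squeeze=60,
)

```text
t: 11.45
tool_pos: [0.5191, 0.273, 0.0255]
tool_rot: [-3.14, 0.051, -0.001]
contact_force: [-3.5, -0.1, 6.1]
opening: 0.0121
```

```bash
python3 - <<'E' 2>&1 | tail -20
from go import *
o=ctrl.get_obs(); print(o['tool_pos'],o['t'],o['contact_force'],o['opening'],o['wrist_torque'])
E
```

```text
[0.5191476  0.27303291 0.02545238] 11.45 [-3.47183769 -0.08791394  6.10642328] 0.01213012771914772 [-0.09134931  0.5257467  -0.00843487]
```

Emit:
jog_arm(
  deltas=[
    [[0,0,0],[0,0,0],0],
    [[0,0,0],[0,0,0],0],
  ],
)

```text
t: 11.62
tool_pos: [0.5191, 0.273, 0.0255]
tool_rot: [-3.14, 0.051, -0.001]
contact_force: [-3.8, -0.2, 5.1]
opening: 0.0118
```

```bash
python3 - <<'E' 2>&1 | tail -20
from go import *
o=ctrl.get_obs(); print(o['tool_pos'],o['t'],o['contact_force'],o['opening'],o['wrist_torque'])
s=grab("side","side10"); crop(s,210,200,100,100,6,"side10r")
E
```

```text
[0.51914231 0.27302482 0.02545239] 11.6167 [-3.81160917 -0.21916539  5.13536984] 0.011798343610803027 [-0.04363125  0.5573741  -0.03449658]
```

View pics/side10r.png

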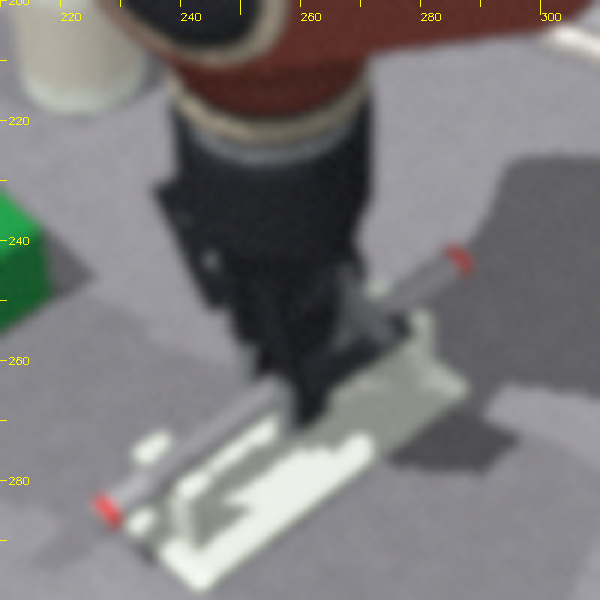

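Emit:
jog_arm(
  deltas=[
    [[0,0,0],[0,0,-0.01],0],
    [[0,0,0],[0,0,-0.03],0],
    [[0,0,0],[0,0,-0.06],0],
    [[0,0,0],[0,0,-0.1],0],
    [[0,0,0],[0,0,-0.13],0],
    [[0,0,0],[0,0,-0.14],0],
    [[0,0,0],[0,0,-0.14],0],
  ],
  squeeze=80,
)

```text
t: 12.25
tool_pos: [0.521, 0.2733, 0.1681]
tool_rot: [-3.138, 0.052, -0.012]
contact_force: [0.7, -0.1, -2.1]
opening: 0.0112
```

```bash
python3 - <<'E' 2>&1 | tail -20
from go import *
o=ctrl.get_obs(); print(o['tool_pos'],o['t'],o['contact_force'],o['opening'],o['wrist_torque'])
s=grab("side","side11"); crop(s,190,150,130,120,5,"side11r")
p=np.load("stage.npy"); go(stg([2,-10,150]),np.rad2deg(p[2]))
E
```

```text
[0.52101782 0.27332761 0.16813292] 12.25 [ 0.73699144 -0.05321417 -2.0778331 ] 0.011208991462843649 [ 0.03703485 -0.04127138  0.01583217]
 turn [ -0.06  -0.14 -18.16] shift [0.0818 0.3879 0.0144]
```

View pics/side11r.png

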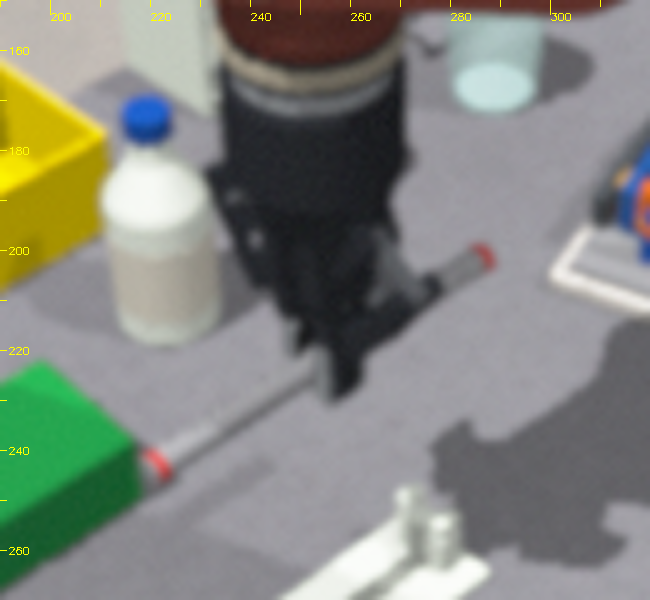

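```bash
python3 - <<'E' 2>&1 | tail -20
from go import *
X=toz("side",[(221,242.6),(286.6,201.6)],.1846); print(X, np.linalg.norm(X[0]-X[1]), X.mean(0))
for dz in(-.003,.003): 
    X=toz("side",[(221,242.6),(286.6,201.6)],.1846+dz); print(np.linalg.norm(X[0]-X[1]), X.mean(0))
E
```

```text
[[0.52601622 0.36689518 0.1846    ]
 [0.51708405 0.17557534 0.1846    ]] 0.19152823055585483 [0.52155013 0.27123526 0.1846    ]
0.19246393640534384 [0.52390815 0.26914514 0.1816    ]
0.19059252470636576 [0.51919212 0.27332538 0.1876    ]
```

Emit:
jog_arm(
  deltas=[
    [[0,0,-2],[0.008,0.035,0],0],
    [[0,0,-4],[0.016,0.075,0],0],
    [[0,0,-6],[0.024,0.115,0],0],
    [[0,0,-8],[0.033,0.155,0],0],
    [[0,0,-10],[0.041,0.195,0.003],0],
    [[0,0,-12],[0.05,0.235,0.006],0],
    [[0,0,-14],[0.058,0.275,0.009],0],
    [[0,0,-16],[0.066,0.315,0.012],0],
    [[0,0,-17],[0.075,0.355,0.014],0],
    [[0,0,-18.1],[0.082,0.38,0.014],0],
    [[0,-0.1,-18.15],[0.082,0.387,0.014],0],
    [[0,-0.1,-18.15],[0.082,0.387,0.014],0],
  ],
)

```text
t: 13.3
tool_pos: [0.5861, -0.1184, 0.1456]
tool_rot: [-3.108, -0.439, 0.012]
contact_force: [-0.0, 1.0, -3.3]
opening: 0.0116
```

Emit:
jog_arm(
  deltas=[
    [[0,0,0],[0,0,0],0],
    [[0,0,0],[0,0,0],0],
    [[0,0,0],[0,0,0],0],
  ],
)

```text
t: 13.55
tool_pos: [0.5874, -0.1153, 0.1485]
tool_rot: [-3.108, -0.447, 0.005]
contact_force: [-0.1, 0.6, -2.5]
opening: 0.0117
```

```bash
python3 - <<'E' 2>&1 | tail -20
from go import *
st(); o=ctrl.get_obs(); print(o['tool_pos'],o['wrist_torque'])
p=np.load("stage.npy"); go(stg([1,-9,80]),np.rad2deg(p[2]))
E
```

```text
t 13.55 stage mm [  1.8  -7.4 148.5] F [-0.1  0.6 -2.5] open 0.0117 q6 [-0.32  0.06  1.75 -0.    1.34 -0.6 ]
[ 0.58742502 -0.11533009  0.14845691] [ 0.00051516 -0.0635935   0.01381236]
 turn [-0.1   0.17  0.1 ] shift [-0.0006  0.0017  0.0685]
```

Emit:
jog_arm(
  deltas=[
    [[0,0,0],[0,0.001,0.03],0],
    [[-0.1,0.1,0.1],[-0.0005,0.0015,0.055],0],
    [[-0.1,0.1,0.1],[-0.0005,0.0015,0.067],0],
    [[-0.1,0.1,0.1],[-0.0005,0.0015,0.067],0],
    [[-0.1,0.1,0.1],[-0.0005,0.0015,0.067],0],
  ],
)

```text
t: 13.97
tool_pos: [0.5874, -0.1177, 0.0819]
tool_rot: [3.11, 0.443, -0.002]
contact_force: [1.1, 0.2, -1.8]
opening: 0.0114
```

```bash
python3 - <<'E' 2>&1 | tail -20
from go import *
st(); o=ctrl.get_obs()
s=grab("side","side12"); crop(s,295,125,85,95,6,"side12c")
t=grab("top","top12"); crop(t,305,175,110,80,7,"top12c")
E
```

```text
t 13.97 stage mm [ 1.1 -9.7 81.9] F [ 1.1  0.2 -1.8] open 0.0114 q6 [-0.32  0.13  1.79 -0.    1.22 -0.6 ]
```

View pics/side12c.png

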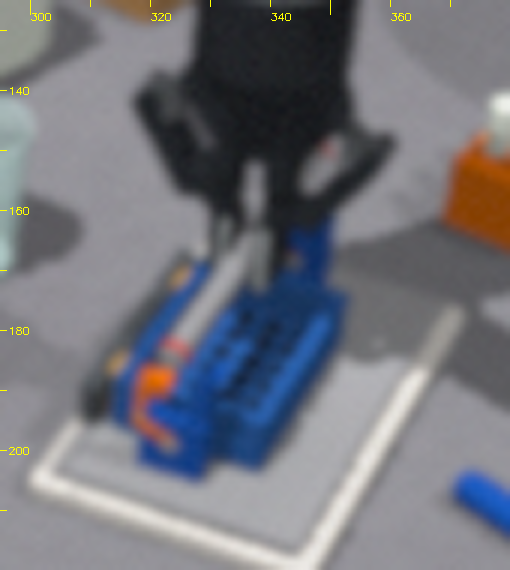

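View pics/top12c.png

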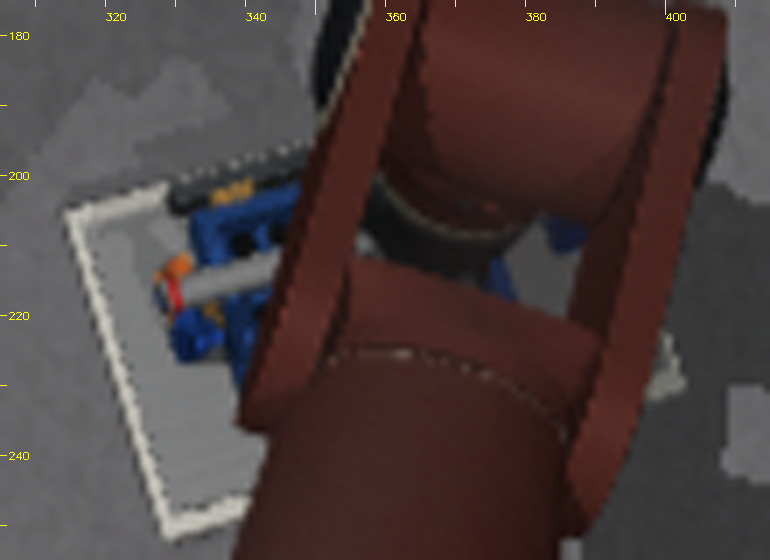

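```bash
python3 - <<'E' 2>&1 | tail -20
from fit0 import u
from go import *
for nm,px,z in(("jaw",(183,268),.0705),("jaw old edge top",(183,256),.0725),("rod end",(176,296),.0985),("rod mid seen",(240,277),.0985),("tine front blue",(195,345),.09)):
    print(nm,inst(toz("top",u("t",px)-.43,z)[0]).round(1))
print(inst(toz("side",np.array((176,349))/6+[295,125]-.42,.0985)[0]))
E
```

```text
[[[0.6109, 0.0095, 0.02]], [[0.6748, -0.2143, 0.02]], [[0.5409, -0.2549, 0.02]], [[0.4766, -0.0315, 0.02]]]
[ 0.57599324 -0.12281735  0.2834146 ] [-0.67 -1.33  0.21 -1.99  0.77  1.29 -0.32  1.87]
jaw [27.  84.1 70.5]
jaw old edge top [31.5 82.9 72.5]
rod end [12.4 94.3 98.5]
rod mid seen [12.7 67.  98.5]
tine front blue [-7.9 91.6 90. ]
[14.41193214 91.97463161 98.5       ]
```

```bash
sed -i 's/np.save("stage.npy",p)//' fit0.py fit1.py; python3 - <<'E' 2>&1 | tail -8
from fit0 import u
from go import *
np.save("stage.npy",np.array([.5836,-.1087,.284]))
for nm,px,z in(("jaw",(183,268),.0705),("rod end",(176,296),.0985),("rod mid seen",(240,277),.0985),("tine front blue",(195,345),.09)):
    print(nm,inst(toz("top",u("t",px)-.43,z)[0]).round(1))
print(inst(toz("side",np.array((176,349))/6+[295,125]-.42,.0985)[0]))
for y in (85,87): print(proj("side",stg([1.1,y,98.5])), proj("top",stg([1.1,y,98.5])))
E
```

```text
[ 0.57599324 -0.12281735  0.2834146 ] [-0.67 -1.33  0.21 -1.99  0.77  1.29 -0.32  1.87]
jaw [15.8 72.7 70.5]
rod end [ 1.2 82.9 98.5]
rod mid seen [ 1.5 55.5 98.5]
tine front blue [-19.1  80.2  90. ]
[ 3.20806781 80.54573385 98.5       ]
[[323.9862518  183.83167809]] [[329.02197057 217.10120506]]
[[323.70833362 184.22287059]] [[328.35071044 217.29289277]]
```

```bash
python3 - <<'E' 2>&1 | tail -8
from go import *
def draw(img,n,x0,y0,w,h,s,tag):
    im=cv2.imread(img); c=cv2.resize(im[y0:y0+h,x0:x0+w],None,fx=s,fy=s,interpolation=cv2.INTER_NEAREST)
    raw=c.copy()
    def pl(P,col,close=False):
        q=np.array([(proj(n,stg(p))[0]-[x0,y0]+.5)*s for p in P]).round().astype(int); cv2.polylines(c,[q.reshape(-1,1,2)],close,col,1)
    for y in(75,-95):
        for d in(-6,6): pl([(-8.5,y+d,80),(-8.5,y+d,54.5),(8.5,y+d,54.5),(8.5,y+d,60)],(0,255,255))
        for z,col in((54.5,(0,255,255)),): pl([(-8.5,y-6,z),(8.5,y-6,z),(8.5,y+6,z),(-8.5,y+6,z)],col,True)
        th=np.linspace(0,2*np.pi,17)
        for d in(-6,6): pl([(9.5+5*np.cos(a),y+d,70.5+5*np.sin(a)) for a in th],(255,255,255),True)
    for y in(-40,40): pl([(40,y-9,20),(40,y+9,20),(40,y+9,46),(40,y-9,46)],(255,0,255),True)
    pl([(-9,60,20),(9,60,20),(9,60,46),(-9,60,46)],(255,0,255),True)
    cv2.imwrite(f"pics/{tag}.png",np.vstack([raw,c]) if w>h else np.hstack([raw,c]))
draw("pics/top0.png","top",322,205,24,26,15,"zL"); draw("pics/top0.png","top",374,190,26,26,15,"zR")
draw("pics/side0.png","side",314,180,20,28,15,"zLs"); draw("pics/side0.png","side",334,152,24,24,15,"zRs")
draw("pics/top0.png","top",325,190,50,20,15,"zP")
a=[cv2.imread(f"pics/{k}.png") for k in("zL","zR")]; 
h=max(i.shape[0] for i in a); cv2.imwrite("pics/zz.png",cv2.resize(np.hstack([cv2.copyMakeBorder(i,0,h-i.shape[0],0,0,0) for i in a]),None,fx=.7,fy=.7)); print(h)
a=[cv2.imread(f"pics/{k}.png") for k in("zLs","zRs")]; 
h=max(i.shape[0] for i in a); cv2.imwrite("pics/zs.png",cv2.resize(np.hstack([cv2.copyMakeBorder(i,0,h-i.shape[0],0,0,0) for i in a]),None,fx=.6,fy=.6))
E
```

```text
390
```

View pics/zz.png

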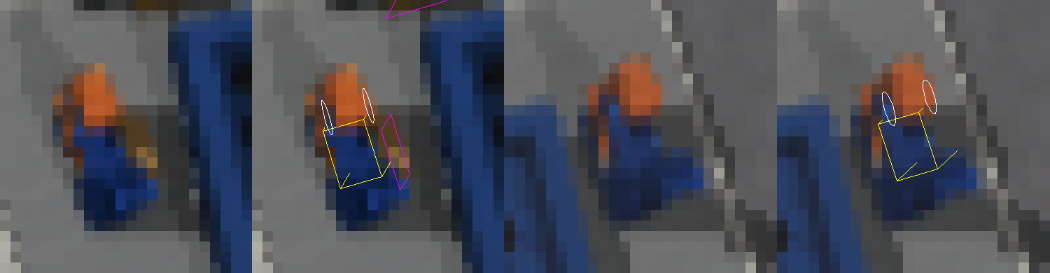

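View pics/zs.png

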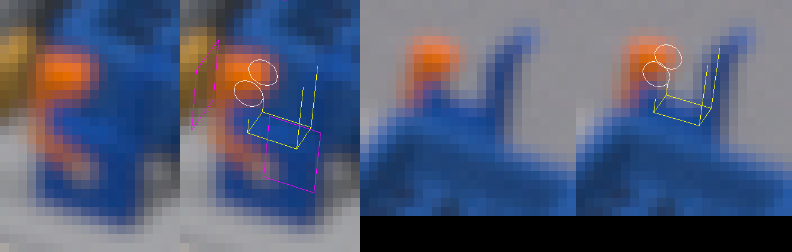

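View pics/zP.png

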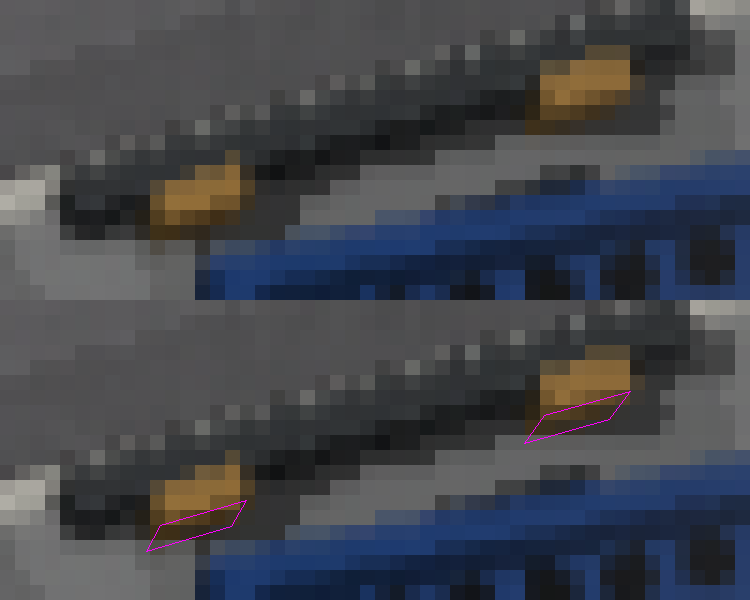

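Emit:
jog_arm(
  deltas=[
    [[0,0,0],[0,-0.002,0.0],0],
    [[0,0,0],[0,-0.004,0.004],0],
    [[0,0,0],[0,-0.004,0.008],0],
    [[0,0,0],[0,-0.004,0.012],0],
    [[0,0,0],[0,-0.004,0.016],0],
    [[0,0,0],[0,-0.004,0.016],0],
    [[0,0,0],[0,-0.004,0.016],0],
  ],
)

```text
t: 14.65
tool_pos: [0.5862, -0.1147, 0.0656]
tool_rot: [3.11, 0.441, -0.002]
contact_force: [-0.5, -0.1, -2.4]
opening: 0.0112
```

```bash
python3 - <<'E' 2>&1 | tail -20
from go import *
st(); o=ctrl.get_obs(); print(o['wrist_torque'])
s=grab("side","side13"); crop(s,305,140,65,65,9,"side13c")
t=grab("top","top13"); crop(t,315,195,50,40,14,"top13c")
E
```

```text
t 14.65 stage mm [ 0.8 -6.5 65.6] F [-0.5 -0.1 -2.4] open 0.0112 q6 [-0.32  0.15  1.8  -0.    1.19 -0.6 ]
[-0.00581392  0.01206382 -0.04281616]
```

View pics/side13c.png

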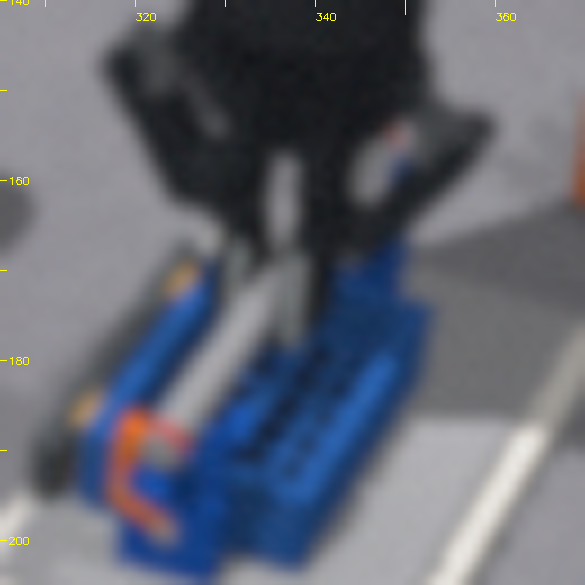

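View pics/top13c.png

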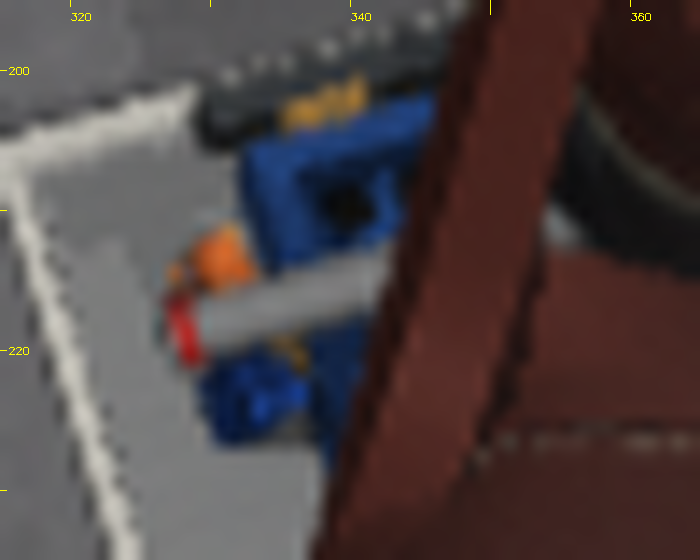

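Emit:
jog_arm(
  deltas=[
    [[0,0,0],[0,0,0.002],0],
    [[0,0,0],[0,0,0.004],0],
    [[0,0,0],[0,0,0.006],0],
    [[0,0,0],[0,0,0.008],0],
    [[0,0,0],[0,0,0.01],0],
    [[0,0,0],[0,0,0.011],0],
  ],
  squeeze=100,
)

```text
t: 15.25
tool_pos: [0.5861, -0.1152, 0.0553]
tool_rot: [3.109, 0.442, -0.003]
contact_force: [-5.2, -0.9, 0.9]
opening: 0.0109
```

```bash
python3 - <<'E' 2>&1 | tail -20
from go import *
st(); o=ctrl.get_obs(); print(o['wrist_torque'])
E
```

```text
t 15.25 stage mm [ 0.6 -6.9 55.3] F [-5.2 -0.9  0.9] open 0.0109 q6 [-0.32  0.16  1.81 -0.    1.17 -0.6 ]
[-0.31299753  0.76356855 -0.0442791 ]
```

Emit:
jog_arm(
  deltas=[
    [[0,0,0],[0,0,0.002],0],
    [[0,0,0],[0,0,0.004],0],
    [[0,0,0],[0,0,0.006],0],
    [[0,0,0],[0,0,0.008],0],
    [[0,0,0],[0,0,0.01],0],
    [[0,0,0],[0,0,0.011],0],
    [[0,0,0],[0,0,0.011],0],
  ],
)

```text
t: 15.83
tool_pos: [0.5871, -0.1145, 0.0451]
tool_rot: [3.11, 0.442, 0.001]
contact_force: [-3.1, 1.0, 3.6]
opening: 0.011
```

```bash
python3 - <<'E' 2>&1 | tail -20
from go import *
st(); o=ctrl.get_obs(); print(o['wrist_torque'])
s=grab("side","side14"); crop(s,305,140,65,65,9,"side14c")
t=grab("top","top14"); crop(t,315,195,50,40,14,"top14c")
E
```

```text
t 15.83 stage mm [ 1.7 -6.5 45.1] F [-3.1  1.   3.6] open 0.011 q6 [-0.32  0.17  1.81 -0.    1.16 -0.6 ]
[0.23161459 0.5138697  0.02138523]
```

View pics/side14c.png

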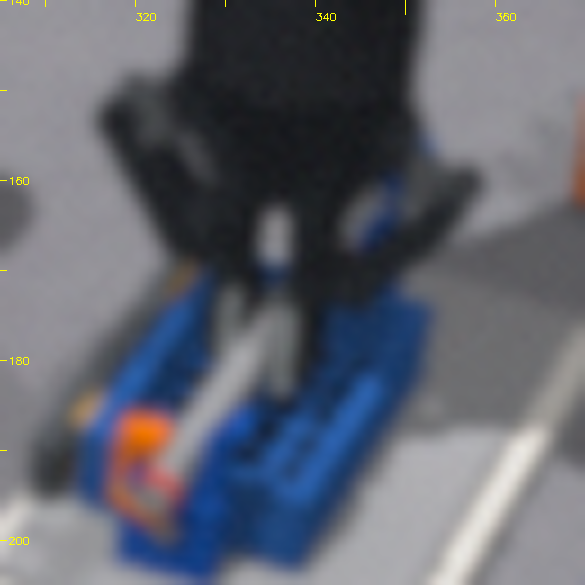

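View pics/top14c.png

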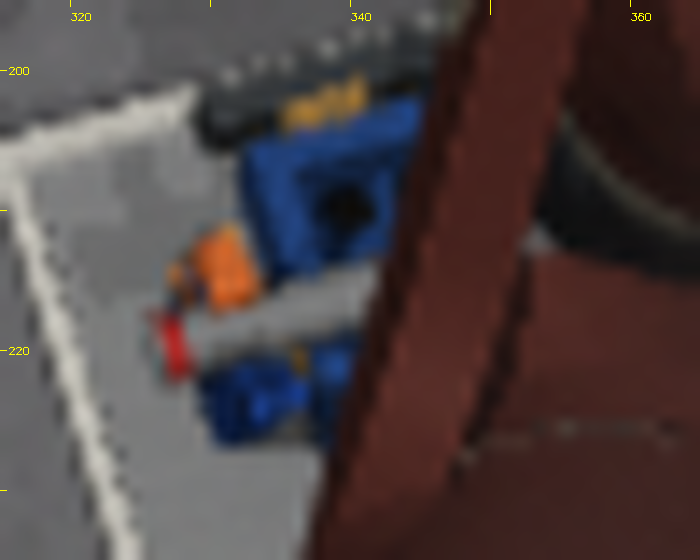

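Emit:
jog_arm(
  deltas=[
    [[0,0,0],[0,0,0.001],0],
    [[0,0,0],[0,0,0.002],0],
    [[0,0,0],[0,0,0.003],0],
    [[0,0,0],[0,0,0.003],0],
    [[0,0,0],[0,0,0.003],0],
  ],
)

```text
t: 16.35
tool_pos: [0.5872, -0.1145, 0.0449]
tool_rot: [3.11, 0.442, -0.001]
contact_force: [-12.2, 4.0, 19.9]
opening: 0.0106
```

```bash
python3 - <<'E' 2>&1 | tail -20
from go import *
st(); o=ctrl.get_obs(); print(o['wrist_torque'])
E
```

```text
t 16.35 stage mm [ 1.8 -6.6 44.9] F [-12.2   4.   19.9] open 0.0106 q6 [-0.32  0.17  1.81 -0.    1.16 -0.6 ]
[0.71690474 1.95769845 0.02075671]
```

Emit:
jog_arm(
  deltas=[
    [[0,0,0],[0,0,-0.002],0],
    [[0,0,0],[0,0,-0.004],0],
    [[0,0,0],[0,0,-0.004],0],
    [[0,0,0],[0,0,-0.004],0.012],
    [[0,0,0],[0,0,-0.004],0.018],
    [[0,0,0],[0,0,-0.004],0.022],
    [[0,0,0],[0,0,-0.004],0.022],
    [[0,0,0],[0,0,-0.004],0.022],
  ],
  squeeze=30,
)

```text
t: 17.02
tool_pos: [0.587, -0.1149, 0.0455]
tool_rot: [3.109, 0.441, 0.001]
contact_force: [-0.1, 0.7, -0.1]
opening: 0.0218
```

```bash
python3 - <<'E' 2>&1 | tail -20
from go import *
st(); o=ctrl.get_obs(); print(o['wrist_torque'])
E
```

```text
t 17.02 stage mm [ 1.5 -6.9 45.5] F [-0.1  0.7 -0.1] open 0.0218 q6 [-0.32  0.17  1.81 -0.    1.16 -0.6 ]
[ 0.00525993  0.00876111 -0.0134731 ]
```

No contact force is left on the tool, so I'll raise it straight up and swing it clear to look.

Emit:
jog_arm(
  deltas=[
    [[0,0,0],[0,0,-0.01],0.022],
    [[0,0,0],[0,0,-0.03],0.022],
    [[0,0,0],[0,0,-0.06],0.022],
    [[0,0,0],[0,0,-0.1],0.022],
    [[0,0,0],[0,0,-0.14],0.022],
    [[0,0,0],[0,0,-0.17],0.022],
    [[0,0,0],[-0.02,0.03,-0.18],0.022],
    [[0,0,0],[-0.05,0.06,-0.18],0.022],
    [[0,0,0],[-0.08,0.1,-0.18],0.022],
    [[0,0,0],[-0.1,0.14,-0.18],0.022],
    [[0,0,0],[-0.12,0.18,-0.18],0.022],
    [[0,0,0],[-0.14,0.22,-0.18],0.022],
  ],
)

```text
t: 18.02
tool_pos: [0.516, -0.3489, 0.227]
tool_rot: [3.108, 0.442, 0.002]
contact_force: [0.4, -0.6, 0.9]
opening: 0.0218
```

```bash
python3 - <<'E' 2>&1 | tail -20
from go import *
st()
s=grab("side","side15"); crop(s,295,145,85,75,8,"side15c")
t=grab("top","top15"); crop(t,305,175,110,80,7,"top15c")
E
```

```text
t 18.02 stage mm [-132.2 -211.6  227. ] F [ 0.4 -0.6  0.9] open 0.0218 q6 [-0.71  0.05  1.62 -0.    1.47 -1.  ]
```

View pics/side15c.png

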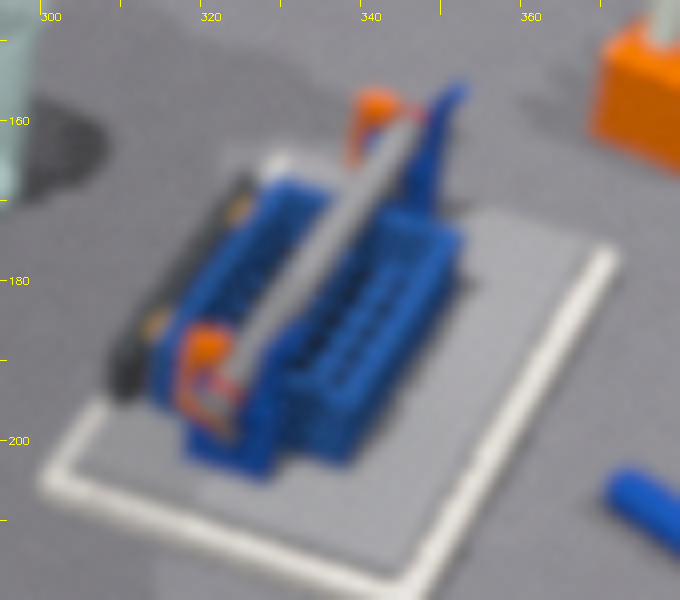

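View pics/top15c.png

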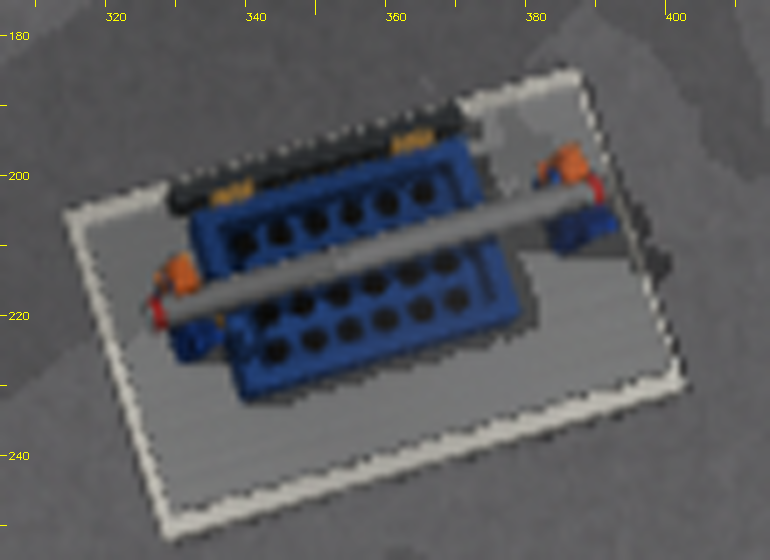

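```bash
python3 - <<'E' 2>&1 | tail -14
from fit0 import u
from go import *
tl,tr=u("t",(157,312))-.43,u("t",(598,190))-.43
A=toz("top",[tl,tr],.0615); print("ends in stage",[inst(a).round(1) for a in A], np.linalg.norm(A[0]-A[1]))
d=A[0]-A[1]; print("yaw",np.arctan2(-d[0],d[1]))
for z in(61.5,75):
  for yc in (inst(A[0])[1],inst(A[1])[1]): print(z,((proj("side",stg([2,yc,z]))[0]+.43-[295,145])*8).round(0))
tc=[(192,213),(465,140),(522,312),(245,400)]
X=toz("top",[u("t",a)-.43 for a in tc],.052); print("tray centre in stage",inst(X.mean(0)).round(1))
s=cv2.imread("pics/side15.png"); 
crop(s,330,150,24,22,24,"zr15"); crop(s,312,180,24,24,24,"zl15")
a=cv2.imread("pics/zr15.png");b=cv2.imread("pics/zl15.png"); h=max(a.shape[0],b.shape[0])
cv2.imwrite("pics/z15.png",cv2.resize(np.hstack([cv2.copyMakeBorder(i,0,h-i.shape[0],0,0,0) for i in(a,b)]),None,fx=.65,fy=.65))
E
```

```text
[[[0.6109, 0.0095, 0.02]], [[0.6748, -0.2143, 0.02]], [[0.5409, -0.2549, 0.02]], [[0.4766, -0.0315, 0.02]]]
[ 0.57599324 -0.12281735  0.2834146 ] [-0.67 -1.33  0.21 -1.99  0.77  1.29 -0.32  1.87]
ends in stage [array([ 2.3, 87.3, 61.5]), array([   0.6, -106.2,   61.5])] 0.19347953604817547
yaw 0.27555041746654496
61.5 [223. 398.]
61.5 [413. 123.]
75 [225. 369.]
75 [417.  95.]
tray centre in stage [-0.8 -0.5 52. ]
```

View pics/z15.png

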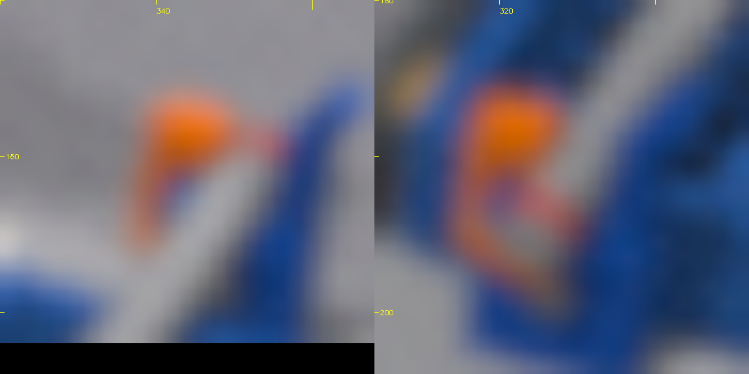

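```bash
python3 - <<'E'
import cv2,numpy as np
for n in("top","side"):
  for k in(0,8,15):
    im=cv2.imread(f"pics/{n}{k}.png"); h=cv2.cvtColor(im,cv2.COLOR_BGR2HSV)
    m=cv2.inRange(h,(5,170,130),(14,255,255))
    for w in {"top":[(325,208,342,228),(378,192,396,210)],"side":[(314,180,330,205),(334,153,348,172)]}[n]:
        ys,xs=np.nonzero(m[w[1]:w[3],w[0]:w[2]]); print(n,k,len(xs),(xs.mean()+w[0]).round(2),(ys.mean()+w[1]).round(2), ys.min()+w[1],xs.max()+w[0],xs.min()+w[0])
E
```

```text
top 0 13 330.62 214.0 212 332 329
top 0 14 386.36 198.21 196 388 385
top 8 14 330.5 214.0 212 332 329
top 8 13 386.38 198.38 197 388 385
top 15 13 330.62 214.0 212 332 329
top 15 13 386.38 198.38 197 388 385
side 0 21 319.38 188.24 186 322 317
side 0 10 341.5 158.2 157 343 340
side 8 12 320.33 188.0 186 322 319
side 8 10 341.5 158.2 157 343 340
side 15 15 320.33 188.13 186 322 319
side 15 10 341.5 158.2 157 343 340
```

```bash
python3 - <<'E'
import cv2
a=cv2.imread("pics/side15.png"); b=cv2.imread("pics/top15.png")
cv2.imwrite("pics/fin.png",cv2.resize(cv2.vconcat([a[:300],b[:300]]),(560,600)))
E
```

```text
(no output)
```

View pics/fin.png

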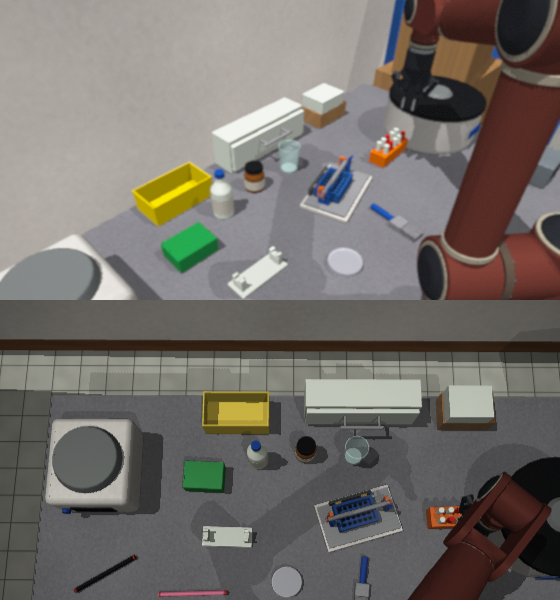

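The bystanders are where they started, the rest is empty and the rod is in the clips. I'll let the arm settle, then hand in.

Emit:
jog_arm(
  deltas=[
    [[0,0,0],[0,0,0],0.022],
    [[0,0,0],[0,0,0],0.022],
    [[0,0,0],[0,0,0],0.022],
    [[0,0,0],[0,0,0],0.022],
  ],
)

```text
t: 18.45
tool_pos: [0.5172, -0.3456, 0.2258]
tool_rot: [3.109, 0.445, 0.0]
contact_force: [0.1, 0.3, 0.3]
opening: 0.022
```

```bash
python3 - <<'E'
from go import *
st(); print(job.finish_job())
E
```

```text
t 18.45 stage mm [-130.1 -208.8  225.8] F [0.1 0.3 0.3] open 0.022 q6 [-0.71  0.05  1.63 -0.    1.47 -0.99]
the job is handed in; nothing more can be done
None
```

The job is handed in at t = 18.5 s; no verdict was reported.

**What I did**
- **Tray:** I pushed it down until the fingertips stopped at z = 32.0 mm, the exact floor height for a tray flat on the deck. I then slid it onto the rear pads (firm stop at about 18 N) and along to the left pad (firm stop at about 15 N). A second push to the rear stopped at the same place.
- **Rod:** I took the steel rod from its rest and pressed it past the jaws until it stopped at about 20 N, with the tool at its computed home height. Then I released it and backed off.

**Last checks**
- **Jaws:** both are in the same image positions as at the start, so they are closed. The rod lies under both noses and is level.
- **Rod position:** the top camera puts the rod's centre at about x = 1.5, y = -9.5 mm in the stage frame. Its yaw is within about 0.01 rad of the stage.
- **Tray position:** it looks flush with all three pads and did not move while the rod was pressed. The top camera puts it about 1 mm from home.
- **Surroundings:** the bystanders show no movement, and the force on the tool is zero.

**Checks that disagreed**
- **Stage position:** the jaw-based estimate differed from the tray-based one by about 5 mm along x. I used a position between them, taken mainly from the push contacts; the pad faces seen in the top view agreed with it to about 1 mm.
- **Rod height:** the side camera reads about 4 mm high at both ends. I took that as camera or pixel bias.

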